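# Rock a pendulum angle gauge on a round-topped stud to its set mark and hold

### The arm

A 7-joint arm with a two-finger parallel gripper is mounted at the origin on a cart in front of the work surface, level with it; the furniture and walls round the work are solid. World frame = base frame: x ahead of the robot, y to its left, z up, the work surface at z = 0. Lengths are in m, angles in rad, forces in N, time in s.
With the tool pointing down it reaches from about 0.4 to 0.9 m from the base axis. Payload 5.5 kg.
Tool frame: the origin (TCP) lies between the finger pads; the fingertips stand 22 mm ahead of it and the grasp point (between the pads) lies 3 mm ahead of it; y points along the fingers, z is the direction in which the jaws open and shut, and the axes are right-handed (so a half turn about y gives the same grasp; the last joint's range is limited). The gripper opens to 85 mm and grips with 20 to 120 N. Pads are 22 mm wide; open, the fingers measure 114 mm over their backs; the gripper's body (76 mm by 85 mm) begins 54 mm behind the grasp point. The pads swing forward as they close: fully open they stand 13 mm farther back than shut.
Start: joints at [-0.921, 0.501, -0.427, 1.55, 0.221, 1.138, -0.21], TCP at [0.245, 0.602, 0.253] pointing down, gripper open.
Joint ranges: [-2.88, 2.88], [-0.31, 2.03], [-1.54, 1.56], [0.2, 2.42], [-1.41, 4.55], [0.19, 2.02], [-2.57, 2.57]. Speed limits (rad/s): [2.57, 2.57, 3.14, 3.14, 3.14, 3.14, 3.14].

### API

Orientations are given as a 3x3 rotation matrix whose columns are the frame's x, y, z axes.
In Python, from bench import robot gives the robot as it stands.
- The arm moves only by the tool arm_command, never from a script. Its argument "motion" is one flat list of numbers, 6 for each row, row after row: the shift along the tool's x, y, z in cm, then the turn, a rotation vector about the tool's x, y, z in rad. In form: [dx, dy, dz, rx, ry, rz, dx, dy, dz, rx, ry, rz, ...]. A call has 1 to 8 rows; each row shifts and turns the commanded pose from where the row before left it, along the tool's axes as they then stand; what a row does not reach is not made up. A row lasts 1/8 s, in which the tool goes at most 62.5 mm and 10.7 degrees, less where a joint would pass 70% of its speed; a pose out of reach is approached as far as the arm can. A call with a gripper value outside its range is refused whole. "claw" is the opening, from 0 (shut) to 1 (fully open), set as the call begins (left out, the last holds). The fingers move at their own pace and stop on an object; "grip_force" is the grip in N (left out, the last holds). Time passes only in rows, so rows that do not move let the fingers close. It gives the time, the measured TCP pose, the force and the opening at its end, in the units of the state.
- robot.state(): the state, without advancing time (a new reading comes with each control period).
- robot.get_image(name): name is "scene" or "top" or "wrist"; returns the picture (384x512x3 uint8, blue, green, red); there is no depth.
- robot.calibration(name): a dict with "mtx" (3x3 intrinsics, pixels), "k1" (the pictures are not rectified: a ray, as slopes to the right and down, at radius r is drawn at 1 + k1 r^2 times it, then the intrinsics apply), "extrinsics" (4x4, takes a point from camera to world coordinates); the wrist camera has in their place "hand_eye" (4x4, takes a point from camera to tool coordinates, whose origin is the TCP and whose axes are the tool frame's). Camera axes: x right, y up, looking along -z (the intrinsics and any distortion apply to the point x, -y, -z); pixel columns grow to the right and rows downward; lengths in m; the calibration is good to about 2 mm. A picture is of the moment at which its call begins: read the wrist's pose just before it. calibration takes no time and is no camera call.
- robot.finish_job(): hands the job in, once; it reports no verdict.
The state is a dict: "time_s": time; "joints": joint angles; "qd": joint speeds; "tau": joint torques, N m; "tcp_pos": TCP position; "tcp_rot": TCP orientation; "force": force on the tool from outside, world axes, zero at the start; "wrist_torque": the same for the moment, N m; "finger_gap": opening from 0.0 (shut) to 1.0 (fully open).
Only numpy, scipy, OpenCV 4.12 (cv2) and the standard library are available. Lean on these libraries where they do the work, as an engineer would, in place of code of your own. Each camera call takes 0.05 s, during which the arm holds its last target.

### The job

Pick the pendulum angle gauge up by its handle and set the V-groove of its base astride the round top of the stud, midway along the stud and in line with it. Keeping it seated there, first rock it until the hanging pointer stands at the round end pin on the right of the scale for a moment, to see that it swings freely, then rock it the other way until the pointer settles on the square marker tab on the left. Finish holding the gauge there by its handle, still resting on the stud without bearing down hard; leave the vial, the bottle and the tape roll alone.

Things in the scene. Friction and masses are not known exactly. Their poses are not given: they have to be found in the camera images.
- gauge: Loose upright angle gauge, 0.35 kg: white face in a grey frame, 100 wide (y) x 50 deep (x) x 168 mm tall. Origin: centre of underside; z up, -x the face side (to the robot within 0.4 rad at first), +y left as seen facing the dial. Base 90 mm wide, 26 mm high; under it a 90-degree V-groove along x: 36 mm wide at the underside, apex 18 mm up. Frame top at 122 mm.
- grip (a point): Grasp point in the gauge's black handle, an upright flat-sided block 24 mm wide (y), 36 mm deep (x), 46 mm tall, central on the frame: 146 mm above the gauge's underside, 22 mm below the handle's top, 24 mm above the frame. Fingers close along the gauge's y (24 mm). Axes as the gauge's.
- groove (a point): Point of the gauge on its centre line 3.9 mm above the underside, where the axis of a 20 mm round bar lies when fully seated in the V-groove (142.1 mm below point grip). Axes as the gauge's.
- stand: Fixed steel stand. Origin: centre of its underside, on the worktop. Foot plate 110 x 100 x 10 mm; on it an upright stud 20 mm thick (y), 80 mm long (x), with a half-round top of 10 mm radius along x, whose crest is 65 mm above the worktop. x runs along the stud, z up.
- stud_axis (a point): Middle of the stud on the axis of its half-round top, 55 mm above the worktop. Axes as the stand's. The gauge rocks about the x axis here; groove and stud_axis coincide when it is seated.
- pointer (a joint): Pendulum pointer, hinged about the gauge's x axis 100 mm above its underside, 62 mm long with a round bob, rad. Hangs plumb after a short damped swing (about 2.5 Hz, settles in 2 s). 0 when the gauge is upright, positive with its tip to the gauge's +y. Rolling the gauge by +a about its own x (right-handed) makes it read -a: top tipped to the left (+y) makes it positive.
- tab (a joint): Angle of the square marker tab on the scale, same zero and sign as the pointer, 0.17 to 0.36 rad; stiff, stays put in the gauge. The pointer is on the tab when both angles are equal.
- pointer_tip (a point): Tip of the pointer, 62 mm from its pivot.
- tab_mark (a point): Inner point of the square tab (10 mm wide, dark steel), 62 mm from the pivot: meets pointer_tip when the pointer is on the tab.
- end_pin (a point): Point of the scale just inside the fixed round end pin (6 mm dia., dark steel), 62 mm from the pivot on the gauge's -y side (right as seen facing the dial), at pointer value -0.30 rad.
- vial: Bystander: small upright glass vial with black cap, 22 mm dia., 51 mm tall; origin centre of underside.
- tape_roll: Bystander: roll of tape lying flat, 98 mm dia., 25 mm high; origin centre of underside.
- bottle: Bystander: white square bottle with black cap, 49 x 49 x 116 mm, upright; origin centre of underside.

How it is judged:
By the outcome, as a careful person would: the job done as asked, in the order asked, and still so for the second after the job is handed in, while the arm keeps its last pose, push and grip.
It also fails if it takes over 58 s, if anything falls off the work surface, if the arm or the gripper's body presses on something with over 40 N, if the wrist force passes 120 N, or if a joint passes its speed limit or range.

## Working session

There is one attempt and no reset: what is moved stays moved. The work goes in short steps, Python scripts to look and compute and a tool call to move; the robot and the scene stay as the last step left them, time stands still between calls to the robot, and variables do not carry over. Pictures are saved under pics/ and viewed, and the job is handed in when it is done.

Besides the shell and the picture viewer there is one more tool, called after "Request:" as a command line: name --argument value ..., lists and objects as JSON in quotes. arm_command: Moves the arm, as the interface text tells. Its arguments: {"type":"object","properties":{"motion":{"type":"array"},"claw":{"type":"number"},"grip_force":{"type":"number"}},"required":["motion"]}

```bash
ls; mkdir -p pics; python3 - <<'E'
from bench import robot
import cv2, numpy as np
np.set_printoptions(precision=4,suppress=True)
s=robot.state()
for k,v in s.items(): print(k,np.array(v))
for n in ["scene","top","wrist"]:
    im=robot.get_image(n); cv2.imwrite(f"pics/{n}0.png",im)
    c=robot.calibration(n)
    for k,v in c.items(): print(n,k,np.array(v))
E
```

```text
pics
time_s 0.0
joints [-0.9208  0.5018 -0.4268  1.5514  0.2208  1.1383 -0.2103]
qd [-0.0006 -0.0012  0.0011  0.0031 -0.0001  0.001  -0.0012]
tau [  0.     -56.9509  -5.8162 -28.0944   0.0106   0.0119  -0.    ]
tcp_pos [0.245  0.6014 0.2523]
tcp_rot [[ 0.9262 -0.0008  0.3771]
 [-0.3771 -0.0017  0.9262]
 [-0.     -1.     -0.0019]]
force [-0.827  -0.0841 -0.2817]
wrist_torque [ 0.0206  0.0205 -0.0248]
finger_gap 0.9993827102930366
scene mtx [[423.117    0.     243.6534]
 [  0.     423.117  190.7815]
 [  0.       0.       1.    ]]
scene k1 0.029589577916997994
scene extrinsics [[-0.4307  0.4427 -0.7864 -0.5896]
 [-0.9023 -0.1931  0.3854  0.5336]
 [ 0.0188  0.8756  0.4826  0.8231]
 [ 0.      0.      0.      1.    ]]
top mtx [[477.1715   0.     248.8664]
 [  0.     477.1715 190.5476]
 [  0.       0.       1.    ]]
top k1 0.06974989772415548
top extrinsics [[ 0.0025  0.9867 -0.1626  0.2769]
 [-1.      0.0024 -0.0008 -0.0205]
 [-0.0004  0.1626  0.9867  1.7872]
 [ 0.      0.      0.      1.    ]]
wrist mtx [[312.6062   0.     256.2518]
 [  0.     312.6062 185.6917]
 [  0.       0.       1.    ]]
wrist k1 -0.010692932882283436
wrist hand_eye [[ 0.0006 -0.9627 -0.2707 -0.069 ]
 [ 0.0007  0.2707 -0.9627 -0.1207]
 [ 1.      0.0004  0.0008  0.0011]
 [ 0.      0.      0.      1.    ]]
```

View pics/scene0.png

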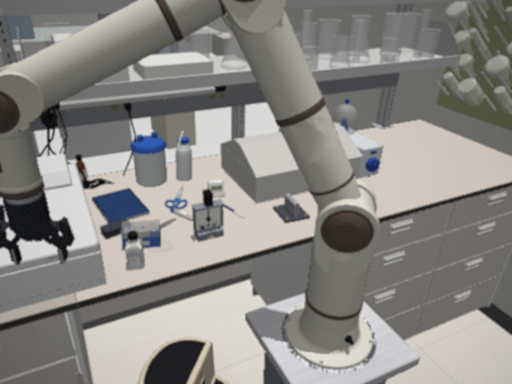

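View pics/top0.png

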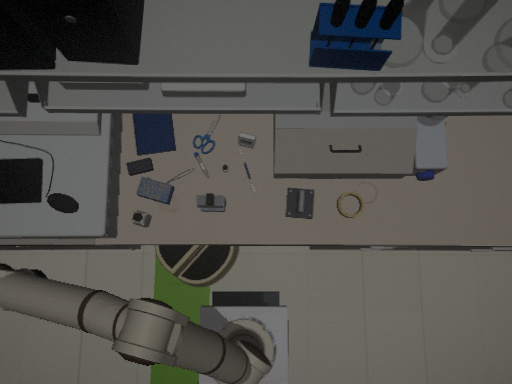

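View pics/wrist0.png

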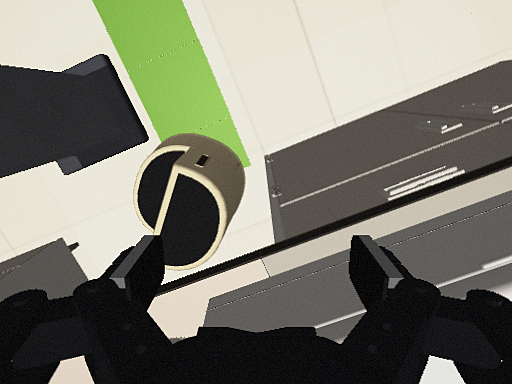

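The top view shows the gauge near (210,202), the stand near (300,203), the tape roll at (350,205) and the bottle at (140,218). The scene view shows the gauge at (208,215) and the stand at (290,208). I'll zoom in on both.

```bash
python3 - <<'E'
import cv2
t=cv2.imread('pics/top0.png')[150:240,120:380]; cv2.imwrite('pics/top0z.png',cv2.resize(t,None,fx=3,fy=3,interpolation=cv2.INTER_CUBIC))
t=cv2.imread('pics/top0.png')[180:225,185:325]; cv2.imwrite('pics/top0y.png',cv2.resize(t,None,fx=5.5,fy=5.5,interpolation=cv2.INTER_CUBIC))
t=cv2.imread('pics/scene0.png')[170:260,180:320]; cv2.imwrite('pics/scene0z.png',cv2.resize(t,None,fx=5.5,fy=5.5,interpolation=cv2.INTER_CUBIC))
E
```

```text
(no output)
```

View pics/top0y.png

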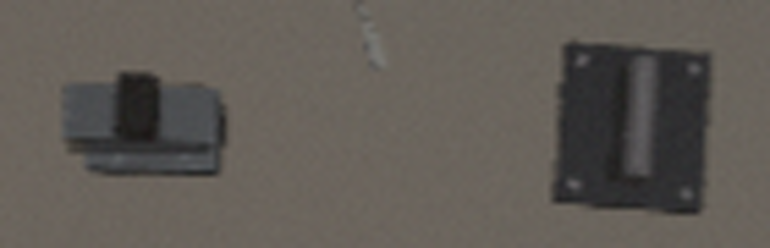

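View pics/scene0z.png

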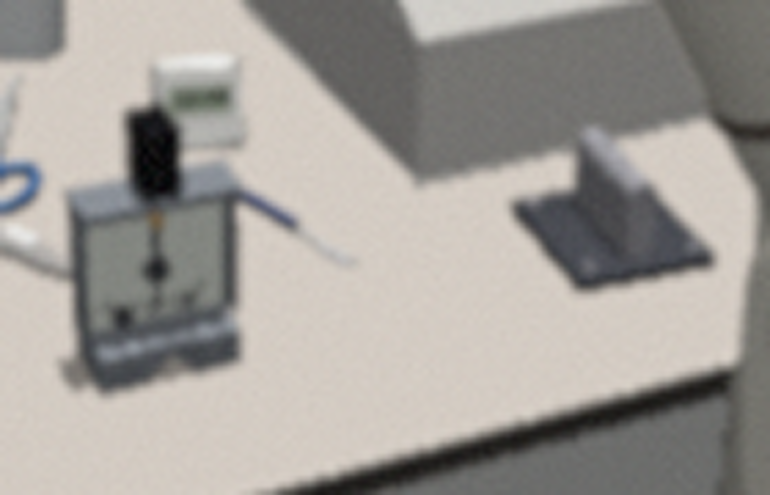

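View pics/top0z.png

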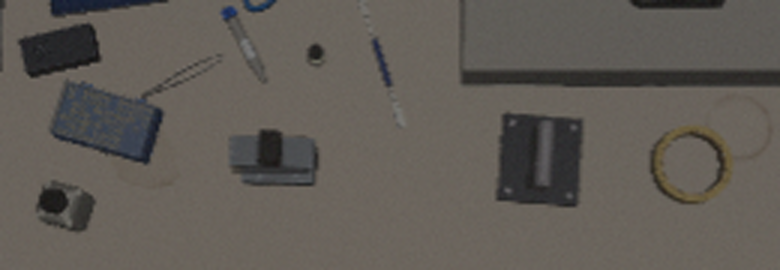

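```bash
cat > h.py <<'E'
import numpy as np, cv2
from bench import robot
np.set_printoptions(precision=4,suppress=True)
def undist(c,uv):
    uv=np.atleast_2d(np.array(uv,float)); K=np.array(c['mtx'])
    d=np.stack([(uv[:,0]-K[0,2])/K[0,0],(uv[:,1]-K[1,2])/K[1,1]],1)
    r=np.linalg.norm(d,axis=1)
    s=r.copy()
    for _ in range(20): s=r/(1+c['k1']*s*s)
    return d*(s/np.maximum(r,1e-12))[:,None]
def T_of(name,st=None):
    c=robot.calibration(name)
    if name!='wrist': return c,np.array(c['extrinsics'])
    st=st or robot.state()
    T=np.eye(4);T[:3,:3]=st['tcp_rot'];T[:3,3]=st['tcp_pos']
    return c,T@np.array(c['hand_eye'])
def rays(name,uv,T=None):
    c,T0=T_of(name) if T is None else (robot.calibration(name),T)
    d=undist(c,uv); v=np.stack([d[:,0],-d[:,1],-np.ones(len(d))],1)@T0[:3,:3].T
    return T0[:3,3],v
def onz(name,uv,z,T=None):
    o,v=rays(name,uv,T); return o+v*((z-o[2])/v[:,2])[:,None]
def proj(name,P,T=None):
    c,T0=T_of(name) if T is None else (robot.calibration(name),T)
    P=np.atleast_2d(P); p=(P-T0[:3,3])@T0[:3,:3]; d=np.stack([p[:,0],-p[:,1]],1)/(-p[:,2:])
    d*=1+c['k1']*(d**2).sum(1)[:,None]; K=np.array(c['mtx'])
    return d*[K[0,0],K[1,1]]+[K[0,2],K[1,2]]
E
python3 - <<'E'
from h import *
f=lambda l:[(185+a/5.5,180+b/5.5) for a,b in l]
P=onz('top',f([(567,45),(710,52),(700,212),(555,200)]),0.010);print(P)
print(np.linalg.norm(P-np.roll(P,-1,0),axis=1),P.mean(0))
print('crest',onz('top',f([(643,55),(637,178)]),0.065))
print('handle top',onz('top',f([(117,74),(157,74),(157,137),(117,137)]),0.168))
print('frame',onz('top',f([(63,86),(219,90),(219,144),(66,143)]),0.122))
print('base front',onz('top',f([(88,170),(218,174)]),0.0))
g=lambda l:[(180+a/5.5,170+b/5.5) for a,b in l]
print('scene handle top',onz('scene',g([(126,112),(155,105),(180,122),(150,128)]),0.168))
print('scene crest',onz('scene',g([(590,130),(645,190)]),0.065))
print('scene base front',onz('scene',g([(105,390),(240,357)]),0.0))
E
```

```text
[[ 0.5793 -0.1672  0.01  ]
 [ 0.5747 -0.265   0.01  ]
 [ 0.4646 -0.256   0.01  ]
 [ 0.4724 -0.1578  0.01  ]]
[0.098  0.1105 0.0985 0.1073] [ 0.5227 -0.2115  0.01  ]
crest [[ 0.5633 -0.213   0.065 ]
 [ 0.4811 -0.2077  0.065 ]]
handle top [[0.5334 0.127  0.168 ]
 [0.5334 0.1021 0.168 ]
 [0.4938 0.1015 0.168 ]
 [0.4937 0.1264 0.168 ]]
frame [[0.5328 0.1657 0.122 ]
 [0.5304 0.0657 0.122 ]
 [0.4955 0.0653 0.122 ]
 [0.4959 0.163  0.122 ]]
base front [[0.4934 0.161  0.    ]
 [0.4908 0.072  0.    ]]
scene handle top [[0.5325 0.1289 0.168 ]
 [0.5337 0.1104 0.168 ]
 [0.5088 0.1046 0.168 ]
 [0.5091 0.123  0.168 ]]
scene crest [[ 0.5617 -0.2097  0.065 ]
 [ 0.4795 -0.2017  0.065 ]]
scene base front [[0.5008 0.1592 0.    ]
 [0.4996 0.0716 0.    ]]
```

The two views agree within about 5 mm. The gauge is at about (0.515, 0.115) with yaw about -0.03. The stud is at about (0.522, -0.21) with yaw about -0.065. I'll move to a wrist view over the gauge.

Request:
arm_command --motion '[0, -2.7, 0, 0, -0.12, 0, 0, -2.7, 0, 0, -0.12, 0, 0, -2.7, 0, 0, -0.12, 0, 2.2, 0, -4.8, 0, 0, 0, 2.2, 0, -4.8, 0, 0, 0, 2.2, 0, -4.8, 0, 0, 0, 2.2, 0, -4.8, 0, 0, 0, 2.2, 0, -4.8, 0, 0, 0]' --claw 1

```text
time_s: 1.15
tcp_pos: [0.3492, 0.3573, 0.3341]
tcp_rot: [[1.0, -0.0, 0.027], [-0.027, -0.0, 1.0], [0.0, -1.0, -0.0]]
force: [1.3, -0.7, -0.2]
finger_gap: 1.001
```

Request:
arm_command --motion '[2.2, 0, -4.8, 0, 0, 0, 2.2, 0, -4.8, 0, 0, 0, 2.2, 0, -4.8, 0, 0, 0, 2.2, 0, -4.8, 0, 0, 0, 2.2, 0, -4.8, 0, 0, 0, 0, 0, 0, 0, 0, 0]'

```text
time_s: 1.9
tcp_pos: [0.4535, 0.1115, 0.334]
tcp_rot: [[0.999, -0.0, 0.035], [-0.035, -0.002, 0.999], [-0.0, -1.0, -0.002]]
force: [0.1, 0.5, 0.4]
finger_gap: 1.0
```

```bash
python3 - <<'E'
from h import *
s=robot.state(); print(s['time_s'],np.array(s['tcp_pos']),np.array(s['tcp_rot']),np.array(s['joints']))
cv2.imwrite('pics/w1.png',robot.get_image('wrist')); cv2.imwrite('pics/s1.png',robot.get_image('scene'))
np.save('T1.npy',T_of('wrist',s)[1])
o,v=rays('scene',[(256.4,177.3)]);b=onz('scene',[(256.4,203.1)],0)[0]
t=((b-o)[:2]@v[0,:2])/(v[0,:2]@v[0,:2]); print('box corner',b,'height',o+t*v[0])
E
```

```text
1.9 [0.4535 0.1115 0.334 ] [[ 0.9994 -0.0002  0.0351]
 [-0.0351 -0.0015  0.9994]
 [-0.0001 -1.     -0.0015]] [-0.102   0.069  -0.2074  1.895   0.0168  1.1798  1.2203]
box corner [ 0.6437 -0.1264  0.    ] height [ 0.6455 -0.1231  0.1108]
```

View pics/w1.png

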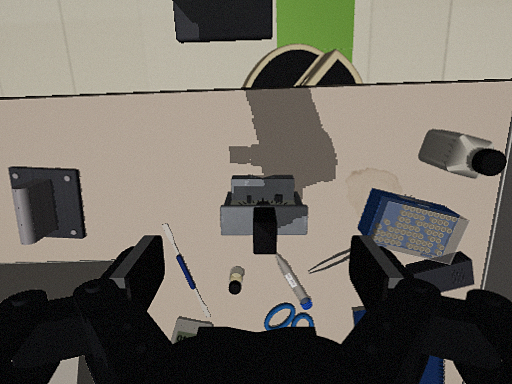

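View pics/s1.png

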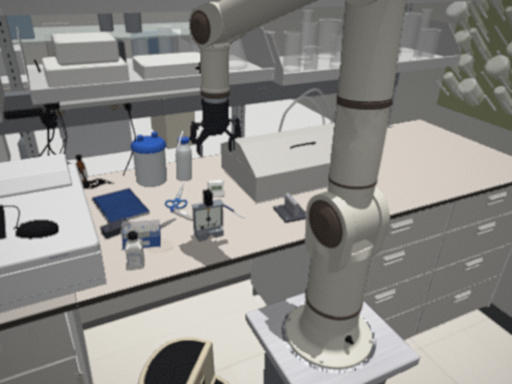

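Wrist view: the gauge is at (264,210) with its black handle at (264,230). The stand is on the left at (47,205) and the vial at (236,280). I'll zoom in to take handle and stud corners.

```bash
python3 - <<'E'
import cv2
im=cv2.imread('pics/w1.png')
cv2.imwrite('pics/w1a.png',cv2.resize(im[165:265,205:325],None,fx=6,fy=6,interpolation=cv2.INTER_CUBIC))
cv2.imwrite('pics/w1b.png',cv2.resize(im[155:255,0:100],None,fx=6,fy=6,interpolation=cv2.INTER_CUBIC))
E
```

```text
(no output)
```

View pics/w1a.png

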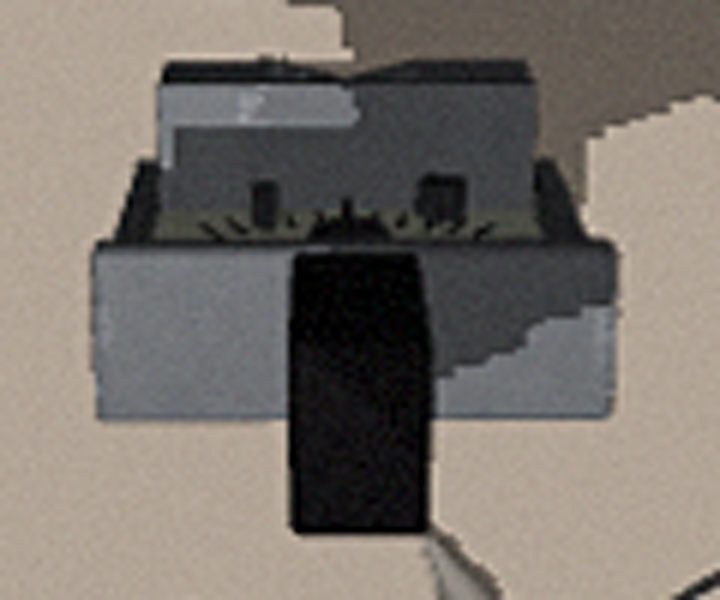

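View pics/w1b.png

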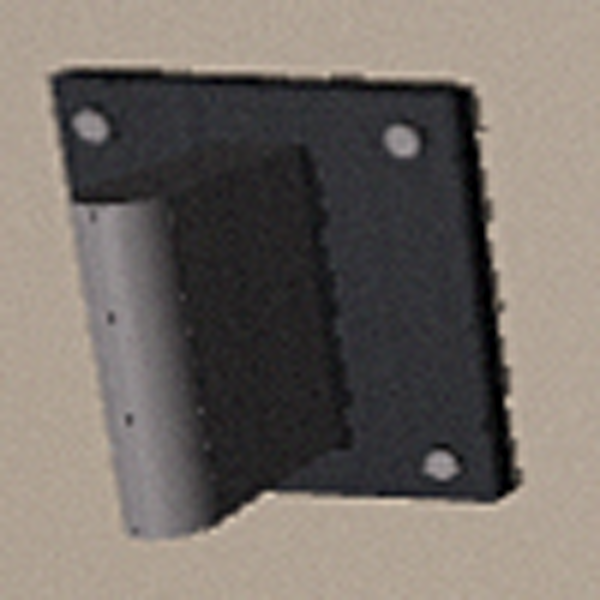

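```bash
python3 - <<'E'
from h import *
T=np.load('T1.npy')
a=lambda l:[(205+(x+.5)/6-.5,165+(y+.5)/6-.5) for x,y in l]
b=lambda l:[((x+.5)/6-.5,155+(y+.5)/6-.5) for x,y in l]
H=onz('wrist',a([(290,533),(428,533),(292,335),(430,335)]),.168,T); print('handle far R, far L, near R, near L',H)
F=onz('wrist',a([(97,418),(612,417),(95,243),(614,243)]),.122,T); print('frame',F)
print('base near', onz('wrist',a([(165,62),(530,64)]),0,T))
print('base near top', onz('wrist',a([(160,84),(534,86)]),.026,T))
S=onz('wrist',b([(55,73),(472,88)]),.01,T);print('foot near',S)
S=onz('wrist',b([(90,126),(403,141),(441,463)]),.010,T);print('screws',S)
# tangent to half-round: approximate edge rays vs axis at height .055
o,v=rays('wrist',b([(75,203),(175,203),(132,536),(212,530)]),T)
print('crestz rays at .055',o+v*((.055-o[2])/v[:,2])[:,None]); print('at .065',o+v*((.065-o[2])/v[:,2])[:,None])
E
```

```text
handle far R, far L, near R, near L [[0.5367 0.1058 0.168 ]
 [0.5375 0.1292 0.168 ]
 [0.5008 0.1075 0.168 ]
 [0.5016 0.1301 0.168 ]]
frame [[0.5352 0.0681 0.122 ]
 [0.5385 0.1673 0.122 ]
 [0.4996 0.0701 0.122 ]
 [0.503  0.1674 0.122 ]]
base near [[0.4946 0.0742 0.    ]
 [0.4983 0.1652 0.    ]]
base near top [[0.4936 0.075  0.026 ]
 [0.4972 0.1632 0.026 ]]
foot near [[ 0.4682 -0.2515  0.01  ]
 [ 0.4757 -0.1495  0.01  ]]
screws [[ 0.4818 -0.2461  0.01  ]
 [ 0.4883 -0.1691  0.01  ]
 [ 0.5739 -0.1765  0.01  ]]
crestz rays at .055 [[ 0.4894 -0.2173  0.055 ]
 [ 0.4902 -0.1947  0.055 ]
 [ 0.5709 -0.2242  0.055 ]
 [ 0.57   -0.2047  0.055 ]]
at .065 [[ 0.4868 -0.209   0.065 ]
 [ 0.4876 -0.1869  0.065 ]
 [ 0.5663 -0.2157  0.065 ]
 [ 0.5654 -0.1967  0.065 ]]
```

Handle centre is about (0.519, 0.118) from the wrist and (0.514, 0.115) from the top, with gauge yaw about -0.037 matching the tool's. I'll descend to just above the handle.

Request:
arm_command --motion '[1.6, 3, 0.2, 0, 0, 0, 1.6, 3, 0.2, 0, 0, 0, 1.6, 3, 0.2, 0, 0, 0, 1.6, 3, 0.2, 0, 0, 0, 0, 0.5, 0, 0, 0, 0, 0, 0, 0, 0, 0, 0]'

```text
time_s: 2.75
tcp_pos: [0.5156, 0.1237, 0.2094]
tcp_rot: [[1.0, -0.001, 0.025], [-0.025, 0.0, 1.0], [-0.001, -1.0, 0.0]]
force: [0.1, 0.2, 1.8]
finger_gap: 0.997
```

```bash
python3 - <<'E'
from h import *
s=robot.state(); print(s['time_s'],np.array(s['tcp_pos']),np.array(s['tcp_rot']),np.array(s['force']))
im=robot.get_image('wrist');cv2.imwrite('pics/w2.png',im)
np.save('T2.npy',T_of('wrist',s)[1])
E
```

```text
2.75 [0.5156 0.1237 0.2094] [[ 0.9997 -0.0012  0.0248]
 [-0.0248  0.0003  0.9997]
 [-0.0012 -1.      0.0003]] [0.0537 0.2199 1.806 ]
```

View pics/w2.png

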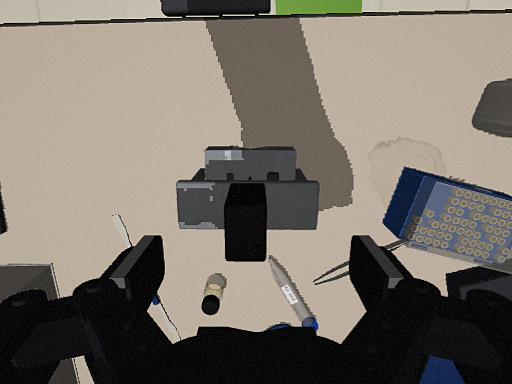

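```bash
python3 - <<'E'
from h import *
T=np.load('T2.npy'); im=cv2.imread('pics/w2.png')
m=(im.max(2)<28).astype(np.uint8); 
roi=m[180:275,205:290]
ys,xs=np.nonzero(roi); 
for r in range(185,265,10):
    q=np.nonzero(m[r,215:280])[0]; print(r,q.min()+215 if len(q) else None,q.max()+215 if len(q) else None)
cv2.imwrite('pics/w2a.png',cv2.resize(im[140:270,165:335],None,fx=4.5,fy=4.5,interpolation=cv2.INTER_CUBIC))
E
```

```text
185 230 264
195 227 265
205 224 266
215 224 266
225 224 265
235 225 265
245 225 265
255 225 264
```

View pics/w2a.png

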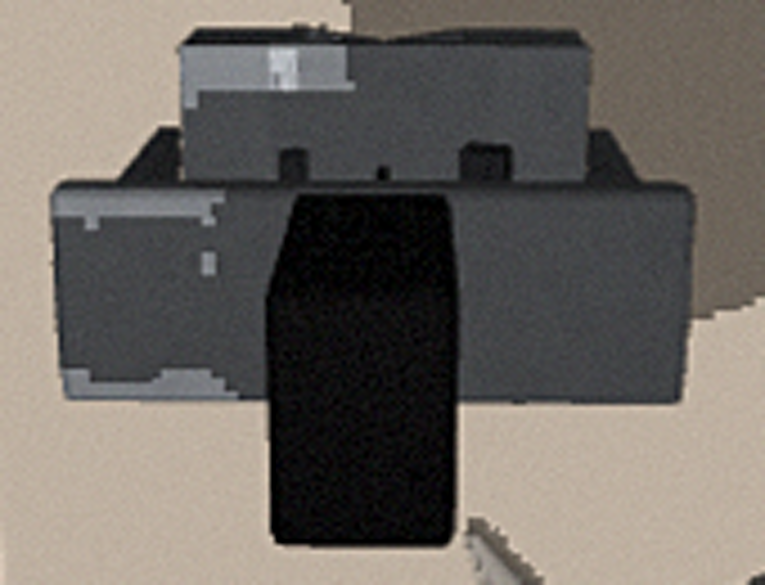

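```bash
python3 - <<'E'
from h import *
T=np.load('T2.npy')
a=lambda l:[(165+(x+.5)/4.5-.5,140+(y+.5)/4.5-.5) for x,y in l]
H=onz('wrist',a([(270,543),(455,543),(267,297),(457,297)]),.168,T); print(H,H.mean(0))
F=onz('wrist',a([(64,399),(684,402),(52,186),(693,188)]),.122,T); print(F,F.mean(0))
print('base',onz('wrist',a([(180,44),(592,44)]),.026,T))
print('state',robot.state()['tcp_pos'])
E
```

```text
[[0.5368 0.1059 0.168 ]
 [0.5374 0.1296 0.168 ]
 [0.5035 0.1073 0.168 ]
 [0.504  0.1304 0.168 ]] [0.5204 0.1183 0.168 ]
[[0.5358 0.0684 0.122 ]
 [0.5389 0.1676 0.122 ]
 [0.5006 0.0699 0.122 ]
 [0.5034 0.168  0.122 ]] [0.5197 0.1185 0.122 ]
base [[0.4941 0.0746 0.026 ]
 [0.4964 0.1643 0.026 ]]
state [0.5161 0.1236 0.2101]
```

Request:
arm_command --motion '[0.4, 0, -0.5, 0, 0, 0, 0, 2, 0, 0, 0, 0, 0, 2, 0, 0, 0, 0, 0, 1.5, 0, 0, 0, 0, 0, 0.5, 0, 0, 0, 0, 0, 0, 0, 0, 0, 0]'

```text
time_s: 3.55
tcp_pos: [0.5204, 0.1174, 0.1495]
tcp_rot: [[1.0, 0.0, 0.027], [-0.027, 0.0, 1.0], [0.0, -1.0, 0.0]]
force: [0.3, -0.6, 0.5]
finger_gap: 1.004
```

```bash
python3 - <<'E'
from h import *
s=robot.state(); print(s['time_s'],np.array(s['tcp_pos']),np.array(s['tcp_rot']),np.array(s['force']))
im=robot.get_image('wrist');cv2.imwrite('pics/w3.png',im)
E
```

```text
3.55 [0.5204 0.1174 0.1495] [[ 0.9996  0.0001  0.0268]
 [-0.0268  0.      0.9996]
 [ 0.0001 -1.      0.    ]] [ 0.2783 -0.5593  0.4661]
```

View pics/w3.png

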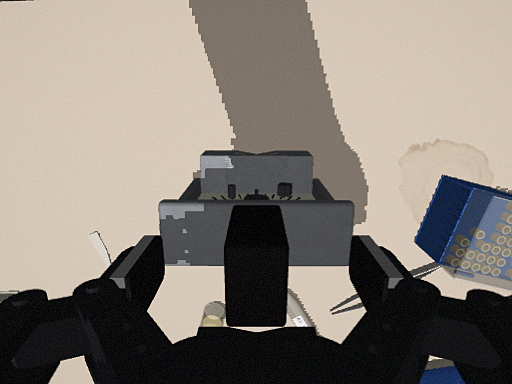

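The handle spans columns 225–288 and sits midway between the pads, clear of the frame. Closing.

Request:
arm_command --motion '[0, 0, 0, 0, 0, 0, 0, 0, 0, 0, 0, 0, 0, 0, 0, 0, 0, 0, 0, 0, 0, 0, 0, 0, 0, 0, 0, 0, 0, 0, 0, 0, 0, 0, 0, 0]' --claw 0 --grip_force 60

```text
time_s: 4.35
tcp_pos: [0.5207, 0.1173, 0.1496]
tcp_rot: [[1.0, 0.001, 0.027], [-0.027, -0.0, 1.0], [0.001, -1.0, -0.0]]
force: [0.4, -1.2, 3.3]
finger_gap: 0.277
```

```bash
python3 - <<'E'
from h import *
s=robot.state(); print(s['time_s'],np.array(s['tcp_pos']),np.array(s['tcp_rot']),np.array(s['force']),s['finger_gap'])
im=robot.get_image('wrist');cv2.imwrite('pics/w4.png',im)
np.save('T4.npy',T_of('wrist',s)[1])
E
```

```text
4.35 [0.5207 0.1173 0.1496] [[ 0.9996  0.0007  0.027 ]
 [-0.027  -0.0001  0.9996]
 [ 0.0007 -1.     -0.    ]] [ 0.3586 -1.2338  3.2687] 0.27660487298544584
```

View pics/w4.png

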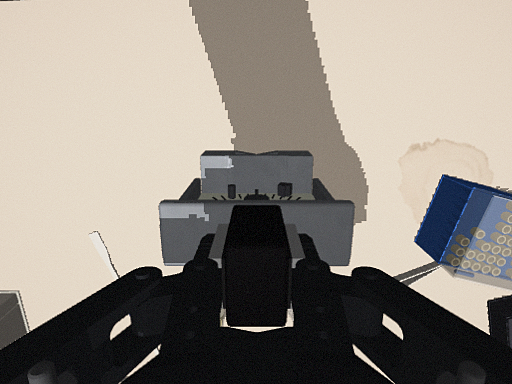

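Gripped: the opening is 0.277, about 23.5 mm, against a 24 mm handle. Lifting, then moving partway toward the stand for a closer look at the stud.

Request:
arm_command --motion '[0, -0.5, 0, 0, 0, 0, 0, -1.5, 0, 0, 0, 0, 0, -3, 0, 0, 0, 0, 0, -3, -2, 0, 0.01, 0, 0, -3, -4, 0, 0.01, 0, 0, -3, -5, 0, 0.01, 0, 0, -3, -4, 0, 0.01, 0, 0, -1, -3, 0, 0.01, 0]'

```text
time_s: 5.4
tcp_pos: [0.512, -0.0644, 0.3322]
tcp_rot: [[0.997, 0.004, 0.079], [-0.079, -0.0, 0.997], [0.004, -1.0, -0.0]]
force: [1.0, 0.6, -3.4]
finger_gap: 0.27
```

Request:
arm_command --motion '[0, 0, -1, 0, 0, 0, 0, 0, 0, 0, 0, 0, 0, 0, 0, 0, 0, 0]'

```text
time_s: 5.78
tcp_pos: [0.5106, -0.0703, 0.3285]
tcp_rot: [[0.997, -0.002, 0.074], [-0.074, 0.001, 0.997], [-0.002, -1.0, 0.001]]
force: [-0.2, 0.1, -4.0]
finger_gap: 0.274
```

```bash
python3 - <<'E'
from h import *
s=robot.state(); print(s['time_s'],np.array(s['tcp_pos']),np.array(s['tcp_rot']),np.array(s['force']),np.array(s['wrist_torque']),s['finger_gap'])
np.save('T5.npy',T_of('wrist',s)[1])
im=robot.get_image('wrist');cv2.imwrite('pics/w5.png',im)
im=robot.get_image('scene');cv2.imwrite('pics/s5.png',im)
E
```

```text
5.775 [ 0.5106 -0.0703  0.3285] [[ 0.9972 -0.0016  0.0741]
 [-0.0741  0.0012  0.9972]
 [-0.0016 -1.      0.0011]] [-0.238   0.1034 -3.9773] [ 0.0313  0.0442 -0.0144] 0.2742528951074404
```

View pics/w5.png

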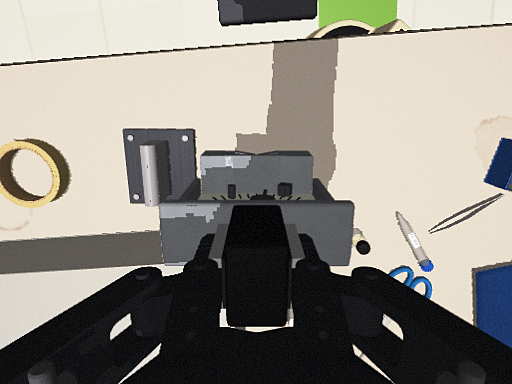

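View pics/s5.png

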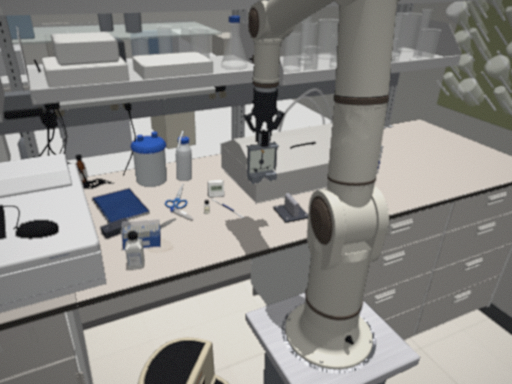

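The gauge is held in the scene view at (262,160). In the wrist view the stand is clear at (160,165), with the stud running from (149,143) to (152,206).

```bash
python3 - <<'E'
import cv2
im=cv2.imread('pics/w5.png')
cv2.imwrite('pics/w5a.png',cv2.resize(im[115:215,110:210],None,fx=6,fy=6,interpolation=cv2.INTER_CUBIC))
cv2.imwrite('pics/w4a.png',cv2.resize(im[140:275,150:365],None,fx=3.7,fy=3.7,interpolation=cv2.INTER_CUBIC))
E
```

```text
(no output)
```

View pics/w5a.png

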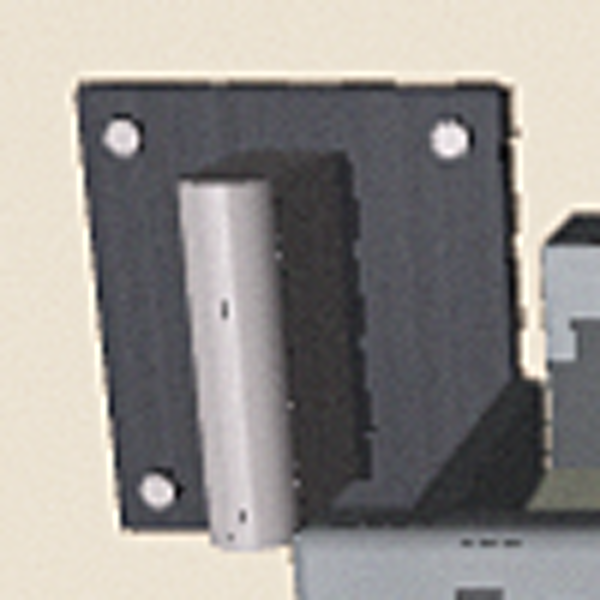

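View pics/w4a.png

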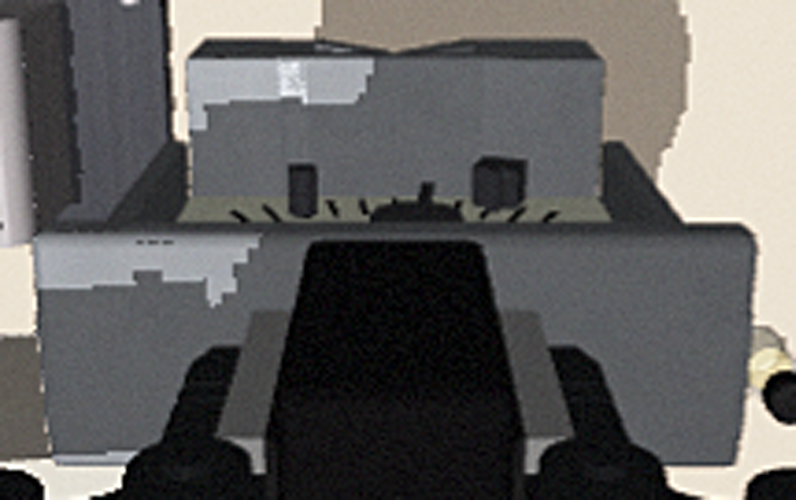

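```bash
python3 - <<'E'
from h import *
T=np.load('T5.npy'); he=np.array(robot.calibration('wrist')['hand_eye'])
b=lambda l:[(110+(x+.5)/6-.5,115+(y+.5)/6-.5) for x,y in l]
a=lambda l:[(150+(x+.5)/3.7-.5,140+(y+.5)/3.7-.5) for x,y in l]
Fo=onz('wrist',b([(78,84),(508,87),(122,528)]),.010,T);print('foot nearR,nearL,farR',Fo, np.linalg.norm(Fo[0]-Fo[1]),np.linalg.norm(Fo[0]-Fo[2]))
print('foot ctr',(Fo[1]+Fo[2])/2)
S=onz('wrist',b([(122,136),(450,138),(158,491)]),.010,T);print('screws',S,'ctr',(S[1]+S[2])/2)
o,v=rays('wrist',b([(180,184),(270,184),(215,548),(297,545)]),T)
for i in range(2):
    # each end: axis lies bisecting the tangent rays (in y-z approx) at z=.055
    l,r=v[2*i],v[2*i+1]; l=l/np.linalg.norm(l); r=r/np.linalg.norm(r); m=l+r
    print('axis end pt .055',o+m*((.055-o[2])/m[2]),'crest .065',o+m*((.065-o[2])/m[2]))
# tool frame
def ony(uv,y):
    c=robot.calibration('wrist'); d=undist(c,uv); vv=np.stack([d[:,0],-d[:,1],-np.ones(len(d))],1)@he[:3,:3].T
    return he[:3,3]+vv*((y-he[1,3])/vv[:,1])[:,None]
print('frame tool',ony(a([(36,234),(755,234),(52,464),(740,464)]),.0276))
print('base top front',ony(a([(190,58),(603,58)]),.1236))
print('base bottom front + notch apex',ony(a([(197,40),(592,40)]),.1496), ony(a([(395,51)]),.1316))
print('pivot/handle',ony(a([(268,405),(526,405)]),-.018))
E
```

```text
foot nearR,nearL,farR [[ 0.4686 -0.2525  0.01  ]
 [ 0.4769 -0.153   0.01  ]
 [ 0.5767 -0.2621  0.01  ]] 0.09978477100020704 0.10852553198196603
foot ctr [ 0.5268 -0.2076  0.01  ]
screws [[ 0.4813 -0.2444  0.01  ]
 [ 0.4876 -0.168   0.01  ]
 [ 0.5679 -0.2515  0.01  ]] ctr [ 0.5277 -0.2098  0.01  ]
axis end pt .055 [ 0.4889 -0.206   0.055 ] crest .065 [ 0.4877 -0.2024  0.065 ]
axis end pt .055 [ 0.5695 -0.2128  0.055 ] crest .065 [ 0.5663 -0.209   0.065 ]
frame tool [[-0.018   0.0276 -0.0476]
 [-0.018   0.0276  0.0498]
 [ 0.0169  0.0276 -0.0483]
 [ 0.0169  0.0276  0.0506]]
base top front [[-0.0249  0.1236 -0.0428]
 [-0.0249  0.1236  0.0455]]
base bottom front + notch apex [[-0.0246  0.1496 -0.0456]
 [-0.0245  0.1496  0.0474]] [[-0.025   0.1316  0.001 ]]
pivot/handle [[-0.0159 -0.018  -0.0114]
 [-0.0159 -0.018   0.0139]]
```

The gauge hangs straight under the TCP (base centre x about 0, z within 1 mm). The stud axis centre is about (0.528, -0.2105), yaw -0.084, measured length 80.6 mm (80 expected). Moving above it.

Request:
arm_command --motion '[0.4, 0, -2, 0, 0.01, 0, 0.8, 0.5, -4, 0, 0, 0, 0.8, 1, -4, 0, 0, 0, 0.6, 1.5, -3, 0, 0, 0, 0.2, 2, -0.9, 0, 0, 0, 0, 1, 0, 0, 0, 0, 0, 0, 0, 0, 0, 0, 0, 0, 0, 0, 0, 0]'

```text
time_s: 6.88
tcp_pos: [0.5276, -0.2125, 0.2701]
tcp_rot: [[0.996, 0.001, 0.085], [-0.085, -0.0, 0.996], [0.001, -1.0, 0.0]]
force: [0.3, 0.2, -4.0]
finger_gap: 0.275
```

```bash
python3 - <<'E'
from h import *
s=robot.state(); print(s['time_s'],np.array(s['tcp_pos']),np.array(s['tcp_rot']),np.array(s['force']),np.array(s['wrist_torque']),s['finger_gap'])
np.save('T6.npy',T_of('wrist',s)[1])
im=robot.get_image('wrist');cv2.imwrite('pics/w6.png',im)
im=robot.get_image('scene');cv2.imwrite('pics/s6.png',im)
cv2.imwrite('pics/s6a.png',cv2.resize(im[120:250,220:370],None,fx=4.5,fy=4.5,interpolation=cv2.INTER_CUBIC))
E
```

```text
6.875 [ 0.5276 -0.2125  0.2701] [[ 0.9964  0.0012  0.0853]
 [-0.0853 -0.0001  0.9964]
 [ 0.0012 -1.      0.    ]] [ 0.3431  0.1925 -4.0347] [ 0.0258 -0.0201  0.0201] 0.2752116174926639
```

View pics/w6.png

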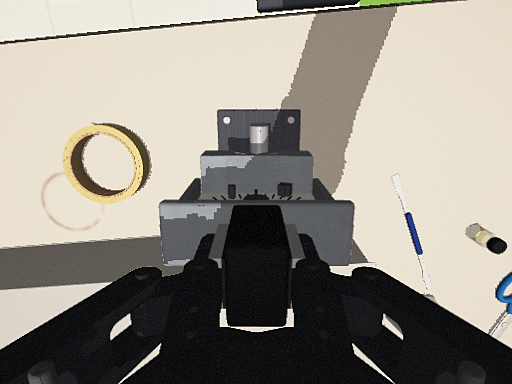

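View pics/s6a.png

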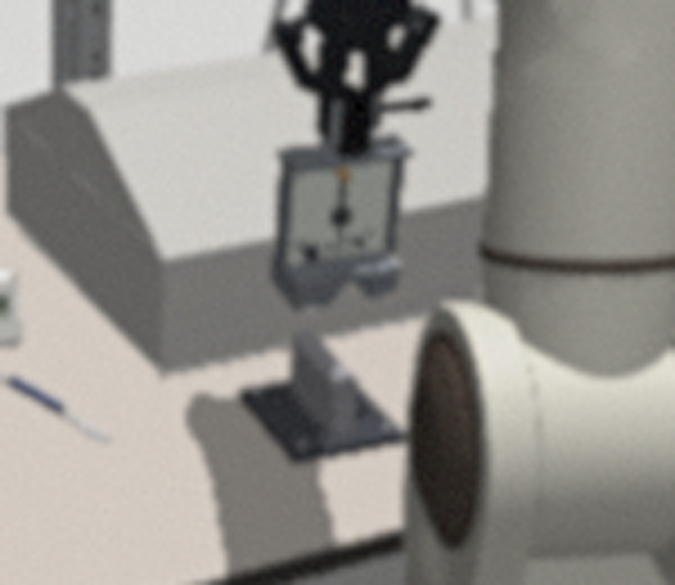

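The wrist view shows the stud's near end at (258,135), directly ahead of the groove notch at about col 257. The scene view shows the gauge just above the stud. I'll measure the remaining lateral offset.

```bash
python3 - <<'E'
import cv2
im=cv2.imread('pics/w6.png')
cv2.imwrite('pics/w6a.png',cv2.resize(im[100:220,190:330],None,fx=5,fy=5,interpolation=cv2.INTER_CUBIC))
E
```

```text
(no output)
```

View pics/w6a.png

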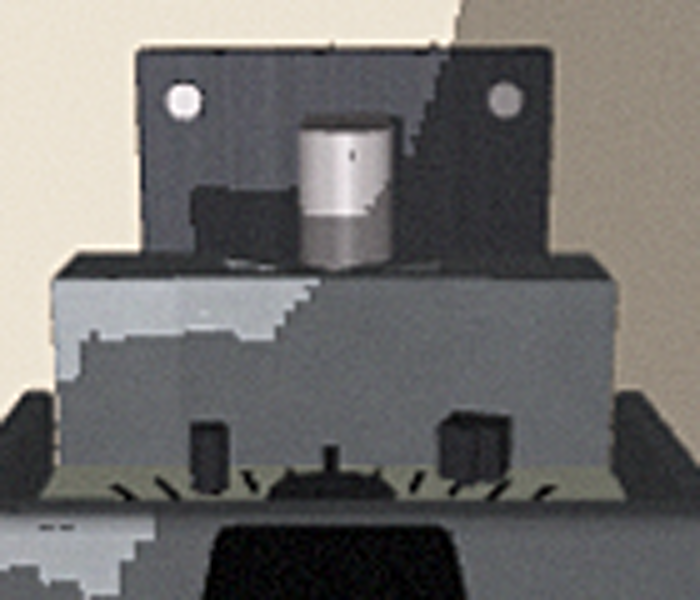

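```bash
python3 - <<'E'
from h import *
T=np.load('T6.npy'); s=robot.state()
R=np.array(s['tcp_rot']);p=np.array(s['tcp_pos'])
b=lambda l:[(190+(x+.5)/5-.5,100+(y+.5)/5-.5) for x,y in l]
def tool(P): return (P-p)@R
print(p)
print('foot near',tool(onz('wrist',b([(138,48),(553,48)]),.010,T)),'-> ctr at x+.055')
print('screws',tool(onz('wrist',b([(183,101),(506,101)]),.010,T)))
print('stud near top',tool(onz('wrist',b([(346,126)]),.065,T)),tool(onz('wrist',b([(299,130),(393,130)]),.055,T)),'ctr +.040')
E
```

```text
[ 0.5276 -0.2127  0.2703]
foot near [[-0.0559  0.2602 -0.045 ]
 [-0.0559  0.2602  0.0533]] -> ctr at x+.055
screws [[-0.0436  0.2602 -0.0347]
 [-0.0436  0.2602  0.0425]]
stud near top [[-0.0421  0.2052  0.0038]] [[-0.0405  0.2152 -0.006 ]
 [-0.0405  0.2152  0.0139]] ctr +.040
```

Yaw is aligned, since the foot edge and base edge are parallel. The stud is 2.8 mm to tool +z and about 1 mm toward the robot. I'll correct this and descend close to contact (expected TCP z 0.2007).

Request:
arm_command --motion '[-0.1, 0, 0.28, 0, 0, 0, 0, 1.5, 0, 0, 0, 0, 0, 2, 0, 0, 0, 0, 0, 2, 0, 0, 0, 0, 0, 1.1, 0, 0, 0, 0, 0, 0, 0, 0, 0, 0, 0, 0, 0, 0, 0, 0]'

```text
time_s: 7.85
tcp_pos: [0.5265, -0.2105, 0.2037]
tcp_rot: [[0.996, 0.001, 0.087], [-0.087, -0.0, 0.996], [0.001, -1.0, -0.0]]
force: [-1.0, 0.3, -3.7]
finger_gap: 0.271
```

Request:
arm_command --motion '[0, 0.1, 0, 0, 0, 0, 0, 0.1, 0, 0, 0, 0, 0, 0, 0, 0, 0, 0]'

```text
time_s: 8.22
tcp_pos: [0.5264, -0.2103, 0.2015]
tcp_rot: [[0.996, 0.001, 0.087], [-0.087, -0.0, 0.996], [0.001, -1.0, 0.0]]
force: [0.6, 0.7, -2.2]
finger_gap: 0.273
```

Request:
arm_command --motion '[0, 0.1, 0, 0, 0, 0, 0, 0, 0, 0, 0, 0, 0, 0, 0, 0, 0, 0]'

```text
time_s: 8.6
tcp_pos: [0.5266, -0.21, 0.2008]
tcp_rot: [[0.996, 0.001, 0.086], [-0.086, 0.0, 0.996], [0.001, -1.0, 0.0]]
force: [-0.5, 1.5, 2.4]
finger_gap: 0.274
```

Seated: TCP z is 0.2008 (0.2007 expected), contact is about 6 N and the lateral force 1.5 N. Now rocking +0.30 rad about the stud axis (arm length 14.58 cm), top to the right, to bring the pointer to the end pin.

Request:
arm_command --motion '[0, 0, -0.27, 0.02, 0, 0, 0, 0.01, -0.58, 0.04, 0, 0, 0, 0.02, -0.73, 0.05, 0, 0, 0, 0.02, -0.73, 0.05, 0, 0]'

```text
time_s: 9.1
tcp_pos: [0.5246, -0.2334, 0.1988]
tcp_rot: [[0.996, 0.015, 0.085], [-0.087, 0.161, 0.983], [0.001, -0.987, 0.162]]
force: [0.2, 1.9, 1.0]
finger_gap: 0.27
```

Request:
arm_command --motion '[0, 0.02, -0.73, 0.05, 0, 0, 0, 0.02, -0.73, 0.05, 0, 0, 0, 0.01, -0.44, 0.03, 0, 0, 0, 0, -0.15, 0.01, 0, 0, 0, 0, 0, 0, 0, 0, 0, 0, 0, 0, 0, 0]'

```text
time_s: 9.85
tcp_pos: [0.5229, -0.253, 0.1941]
tcp_rot: [[0.996, 0.026, 0.082], [-0.086, 0.294, 0.952], [0.001, -0.955, 0.296]]
force: [-0.0, 2.1, 5.1]
finger_gap: 0.274
```

```bash
python3 - <<'E'
from h import *
s=robot.state(); print(s['time_s'],np.array(s['tcp_pos']),np.array(s['tcp_rot']),np.array(s['force']),np.array(s['wrist_torque']),s['finger_gap'])
R=np.array(s['tcp_rot']); print('roll',np.arctan2(R[2,2],-R[2,1]),'groove est',np.array(s['tcp_pos'])+R@[0,.1458,0])
im=robot.get_image('wrist');cv2.imwrite('pics/w7.png',im)
cv2.imwrite('pics/w7a.png',cv2.resize(im[100:220,190:330],None,fx=5,fy=5,interpolation=cv2.INTER_CUBIC))
im=robot.get_image('scene');cv2.imwrite('pics/s7.png',im)
cv2.imwrite('pics/s7a.png',cv2.resize(im[150:230,260:340],None,fx=7,fy=7,interpolation=cv2.INTER_CUBIC))
E
```

```text
9.85 [ 0.5229 -0.253   0.1941] [[ 0.9963  0.0263  0.0823]
 [-0.0864  0.2945  0.9518]
 [ 0.0008 -0.9553  0.2956]] [-0.0083  2.135   5.0826] [ 0.857  -0.1576  0.047 ] 0.2741264028060532
roll 0.3001069830296046 groove est [ 0.5267 -0.21    0.0548]
```

View pics/w7a.png

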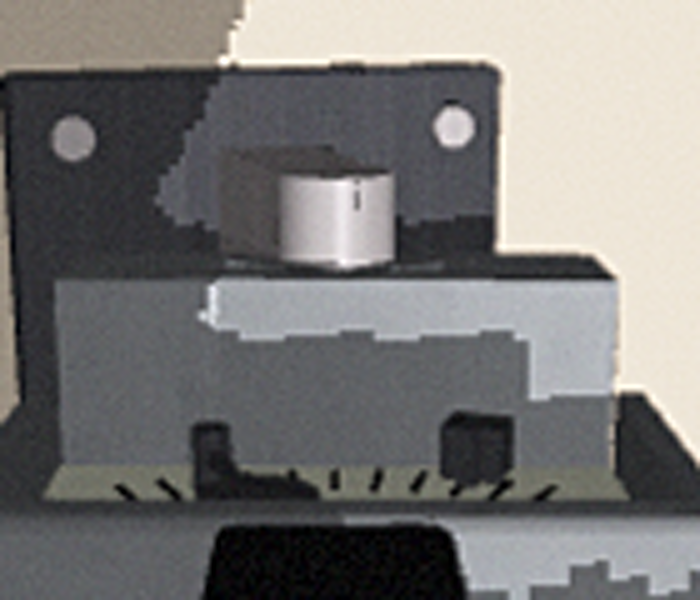

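View pics/s7a.png

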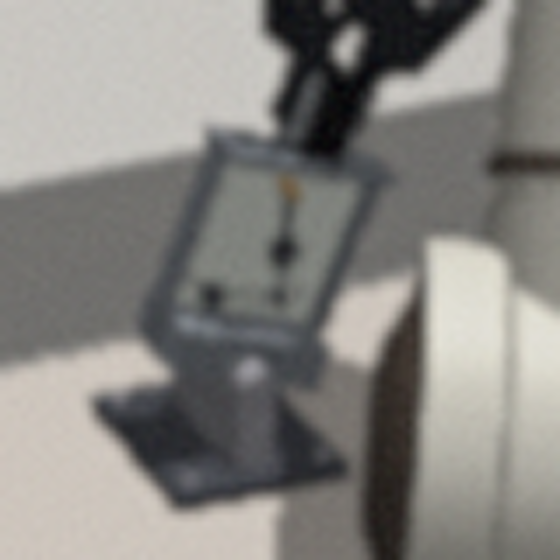

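Still seated (groove point at (0.5267, -0.210, 0.0548)), roll 0.300, and the pointer is at the round pin in both views. I'll hold about 2 s to let it settle and check again.

Request:
arm_command --motion '[0, 0, 0, 0, 0, 0, 0, 0, 0, 0, 0, 0, 0, 0, 0, 0, 0, 0, 0, 0, 0, 0, 0, 0, 0, 0, 0, 0, 0, 0, 0, 0, 0, 0, 0, 0, 0, 0, 0, 0, 0, 0, 0, 0, 0, 0, 0, 0]'

```text
time_s: 10.95
tcp_pos: [0.5229, -0.2529, 0.1941]
tcp_rot: [[0.996, 0.026, 0.082], [-0.086, 0.294, 0.952], [0.001, -0.955, 0.295]]
force: [0.8, 2.2, 5.6]
finger_gap: 0.269
```

Request:
arm_command --motion '[0, 0, 0, 0, 0, 0, 0, 0, 0, 0, 0, 0, 0, 0, 0, 0, 0, 0, 0, 0, 0, 0, 0, 0, 0, 0, 0, 0, 0, 0, 0, 0, 0, 0, 0, 0, 0, 0, 0, 0, 0, 0, 0, 0, 0, 0, 0, 0]'

```text
time_s: 11.95
tcp_pos: [0.5229, -0.2529, 0.1941]
tcp_rot: [[0.996, 0.026, 0.082], [-0.086, 0.294, 0.952], [0.001, -0.955, 0.295]]
force: [0.7, 3.1, 4.7]
finger_gap: 0.277
```

```bash
python3 - <<'E'
from h import *
s=robot.state(); R=np.array(s['tcp_rot']); print(s['time_s'],'roll',np.arctan2(R[2,2],-R[2,1]),'groove est',np.array(s['tcp_pos'])+R@[0,.1458,0],np.array(s['force']))
im=robot.get_image('scene');cv2.imwrite('pics/s8.png',im)
cv2.imwrite('pics/s8a.png',cv2.resize(im[160:210,275:325],None,fx=11,fy=11,interpolation=cv2.INTER_CUBIC))
im=robot.get_image('wrist');cv2.imwrite('pics/w8.png',im)
cv2.imwrite('pics/w8a.png',cv2.resize(im[175:215,190:330],None,fx=5.7,fy=5.7,interpolation=cv2.INTER_CUBIC))
E
```

```text
11.95 roll 0.2998421994354099 groove est [ 0.5267 -0.21    0.0549] [0.7016 3.0922 4.6802]
```

View pics/s8a.png

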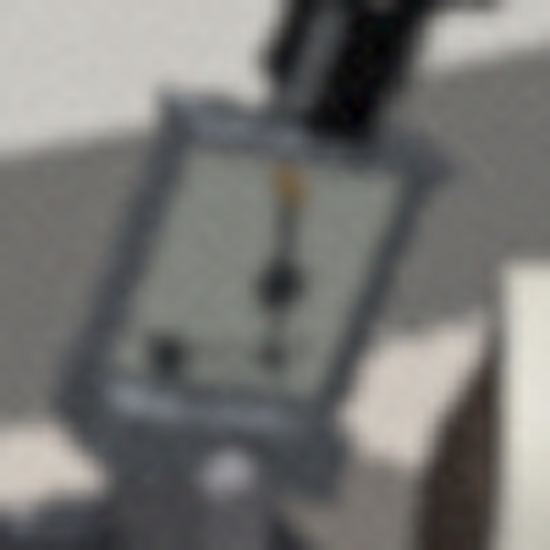

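View pics/w8a.png

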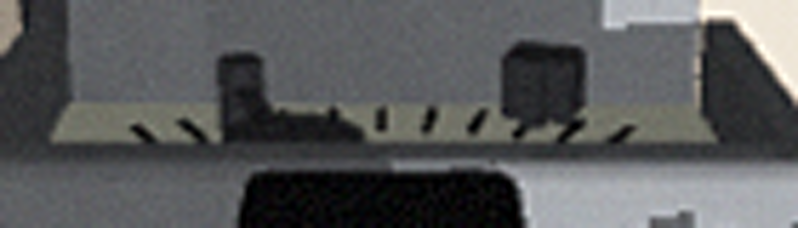

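The pointer line from pivot (288,185) through the bob (280,285) runs to the pin (272,355), so it is standing at the pin after 2 s. Now I'll estimate the tab angle from both views, using the pin at -0.30 as reference.

```bash
python3 - <<'E'
from h import *
s=robot.state(); R=np.array(s['tcp_rot']);p=np.array(s['tcp_pos'])
im=cv2.imread('pics/s8.png'); g=cv2.cvtColor(im,cv2.COLOR_BGR2GRAY)
print(g[186:198,284:306])
# dark-weighted centroids
def cen(c0,r0,w):
    sub=g[r0-w:r0+w+1,c0-w:c0+w+1].astype(float); wt=np.clip(120-sub,0,None)**1.5
    yy,xx=np.mgrid[r0-w:r0+w+1,c0-w:c0+w+1]; return (xx*wt).sum()/wt.sum(),(yy*wt).sum()/wt.sum()
e=lambda x,y:(275+(x+.5)/11-.5,160+(y+.5)/11-.5)
pts={'pivot':e(290,185),'bob':e(279,285),'pin':e(271,355),'tab':e(167,355)}
for xf in (-.010,-.014,-.018,-.022):
    o,v=rays('scene',list(pts.values())); o2=(o-p)@R; v2=v@R
    P=o2+v2*((xf-o2[0])/v2[:,0])[:,None]
    print(xf,dict(zip(pts,np.round(P[:,1:]*1000,1).tolist())))
    piv=np.array([.0496,0]);
    for n,q in zip(pts,P): 
        d=q[1:]-P[0,1:]; print('   ',n,'r',np.linalg.norm(d).round(4),'ang',np.arctan2(d[1],d[0]).round(3))
E
```

```text
[[ 82  74  79 105 121 128 127 128 131 129 128 133 130 118  86  53  41  58
   87 119 129 131]
 [ 78  77  90 110 126 130 128 130 128 126 130 129 127 122  97  65  61  81
  107 124 130 127]
 [ 76  78  91 113 126 130 129 129 127 127 127 130 131 124 112  92  86 104
  122 127 129 124]
 [ 72  79  97 113 120 122 121 122 128 129 129 129 131 128 123 103  97 116
  126 130 130 122]
 [ 78  91 102 113 100  93  93 103 118 122 124 123 124 125 114 100 100 115
  118 124 126 114]
 [ 81  99 117 116  90  67  59  78  98 109 114 114 115 113 103  83  89 106
  112 120 123 101]
 [ 85 104 122 117  90  59  47  69  94 111 111 114 117 108  92  73  79 104
  114 121 113  90]
 [ 83  95 107 109  91  67  57  79 101 115 117 116 114 115 104  90  91 111
  122 124 107  80]
 [ 83  96 103 100  92  77  72  81  96 106 107 108 109 110 111 105 104 117
  121 118  95  75]
 [ 88 109 120 117 104  92  89  84  81  86  87  95  91  94  96  99  99 108
  111 103  81  72]
 [ 84 108 124 127 118 114 108  96  86  86  88  91  91  92  89  92  89  86
   90  84  76  84]
 [ 79  90 103 109 108 112 112 103  98  98  98 105 105 103 106 105  96  87
   83  79  76 103]]
-0.01 {'pivot': [44.8, 9.2], 'bob': [79.5, -1.0], 'pin': [104.3, -8.1], 'tab': [109.0, 30.2]}
    pivot r 0.0 ang 0.0
    bob r 0.0361 ang -0.285
    pin r 0.0619 ang -0.283
    tab r 0.0676 ang 0.317
-0.014 {'pivot': [43.3, 12.0], 'bob': [77.9, 1.9], 'pin': [102.5, -5.2], 'tab': [107.3, 33.0]}
    pivot r 0.0 ang 0.0
    bob r 0.036 ang -0.285
    pin r 0.0617 ang -0.283
    tab r 0.0674 ang 0.317
-0.018 {'pivot': [41.8, 14.9], 'bob': [76.2, 4.8], 'pin': [100.8, -2.3], 'tab': [105.6, 35.8]}
    pivot r 0.0 ang 0.0
    bob r 0.0359 ang -0.285
    pin r 0.0615 ang -0.283
    tab r 0.0671 ang 0.317
-0.022 {'pivot': [40.3, 17.7], 'bob': [74.6, 7.7], 'pin': [99.1, 0.7], 'tab': [103.8, 38.6]}
    pivot r 0.0 ang 0.0
    bob r 0.0357 ang -0.285
    pin r 0.0612 ang -0.283
    tab r 0.0669 ang 0.317
```

The pin-to-tab angle is about 0.60 rad in the scene, putting the tab at about 0.30–0.32 (a wrist estimate gives 0.32–0.34). Rocking from +0.30 to about -0.30 first, with a 0.3 mm lateral trim to relieve the side force.

Request:
arm_command --motion '[0, 0, 0.32, -0.02, 0, 0, 0, 0.01, 0.44, -0.03, 0, 0, 0, 0.018, 0.73, -0.05, 0, 0, 0, 0.018, 0.73, -0.05, 0, 0, 0, 0.018, 0.73, -0.05, 0, 0, 0, 0.018, 0.73, -0.05, 0, 0, 0, 0.018, 0.73, -0.05, 0, 0]'

```text
time_s: 12.92
tcp_pos: [0.5268, -0.2097, 0.2009]
tcp_rot: [[0.996, 0.002, 0.086], [-0.086, -0.002, 0.996], [0.002, -1.0, -0.002]]
force: [-0.6, 1.1, 2.1]
finger_gap: 0.27
```

```bash
python3 - <<'E'
from h import *
s=robot.state(); R=np.array(s['tcp_rot']); print(s['time_s'],'roll',np.arctan2(R[2,2],-R[2,1]),'groove est',np.array(s['tcp_pos'])+R@[0,.1458,0],np.array(s['force']),R)
E
```

```text
12.925 roll -0.0023122526902282768 groove est [ 0.5271 -0.21    0.0551] [-0.6307  1.0609  2.0546] [[ 0.9963  0.0016  0.0861]
 [-0.0861 -0.0025  0.9963]
 [ 0.0018 -1.     -0.0023]]
```

Request:
arm_command --motion '[0, 0.018, 0.73, -0.05, 0, 0, 0, 0.018, 0.73, -0.05, 0, 0, 0, 0.018, 0.73, -0.05, 0, 0, 0, 0.018, 0.73, -0.05, 0, 0, 0, 0.018, 0.73, -0.05, 0, 0, 0, 0.01, 0.44, -0.03, 0, 0, 0, 0, 0.29, -0.02, 0, 0, 0, 0, 0, 0, 0, 0]'

```text
time_s: 13.92
tcp_pos: [0.5307, -0.1667, 0.1941]
tcp_rot: [[0.996, -0.024, 0.082], [-0.085, -0.295, 0.952], [0.001, -0.955, -0.296]]
force: [1.0, 1.8, 4.7]
finger_gap: 0.273
```

```bash
python3 - <<'E'
from h import *
s=robot.state(); R=np.array(s['tcp_rot']); print(s['time_s'],'roll',np.arctan2(R[2,2],-R[2,1]),'groove est',np.array(s['tcp_pos'])+R@[0,.1458,0],np.array(s['force']),R)
E
```

```text
13.925 roll -0.30049365997599387 groove est [ 0.5272 -0.2097  0.0549] [1.0066 1.8451 4.7317] [[ 0.9964 -0.024   0.0816]
 [-0.085  -0.295   0.9517]
 [ 0.0013 -0.9552 -0.296 ]]
```

Seated throughout, roll -0.300. Waiting about 2 s for the swing to settle, then looking.

Request:
arm_command --motion '[0, 0, 0, 0, 0, 0, 0, 0, 0, 0, 0, 0, 0, 0, 0, 0, 0, 0, 0, 0, 0, 0, 0, 0, 0, 0, 0, 0, 0, 0, 0, 0, 0, 0, 0, 0, 0, 0, 0, 0, 0, 0, 0, 0, 0, 0, 0, 0]'

```text
time_s: 14.92
tcp_pos: [0.5306, -0.1669, 0.1942]
tcp_rot: [[0.996, -0.024, 0.083], [-0.087, -0.294, 0.952], [0.001, -0.955, -0.295]]
force: [2.2, 2.1, 5.1]
finger_gap: 0.275
```

Request:
arm_command --motion '[0, 0, 0, 0, 0, 0, 0, 0, 0, 0, 0, 0, 0, 0, 0, 0, 0, 0, 0, 0, 0, 0, 0, 0, 0, 0, 0, 0, 0, 0, 0, 0, 0, 0, 0, 0, 0, 0, 0, 0, 0, 0, 0, 0, 0, 0, 0, 0]'

```text
time_s: 15.92
tcp_pos: [0.5306, -0.1669, 0.1942]
tcp_rot: [[0.996, -0.024, 0.083], [-0.087, -0.294, 0.952], [0.001, -0.955, -0.295]]
force: [0.9, 3.1, 4.8]
finger_gap: 0.272
```

```bash
python3 - <<'E'
from h import *
s=robot.state(); R=np.array(s['tcp_rot']); print(s['time_s'],'roll',np.arctan2(R[2,2],-R[2,1]),'groove est',np.array(s['tcp_pos'])+R@[0,.1458,0],np.array(s['force']))
im=robot.get_image('scene');cv2.imwrite('pics/s9.png',im)
cv2.imwrite('pics/s9a.png',cv2.resize(im[155:215,255:325],None,fx=9,fy=9,interpolation=cv2.INTER_CUBIC))
im=robot.get_image('wrist');cv2.imwrite('pics/w9.png',im)
cv2.imwrite('pics/w9a.png',cv2.resize(im[110:220,190:330],None,fx=5.4,fy=5.4,interpolation=cv2.INTER_CUBIC))
E
```

```text
15.925 roll -0.29956333715868605 groove est [ 0.5271 -0.2098  0.0549] [0.8566 3.1439 4.8023]
```

View pics/s9a.png

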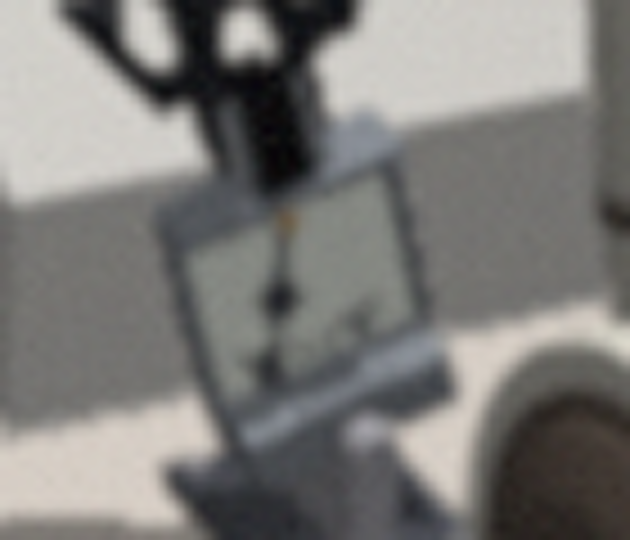

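View pics/w9a.png

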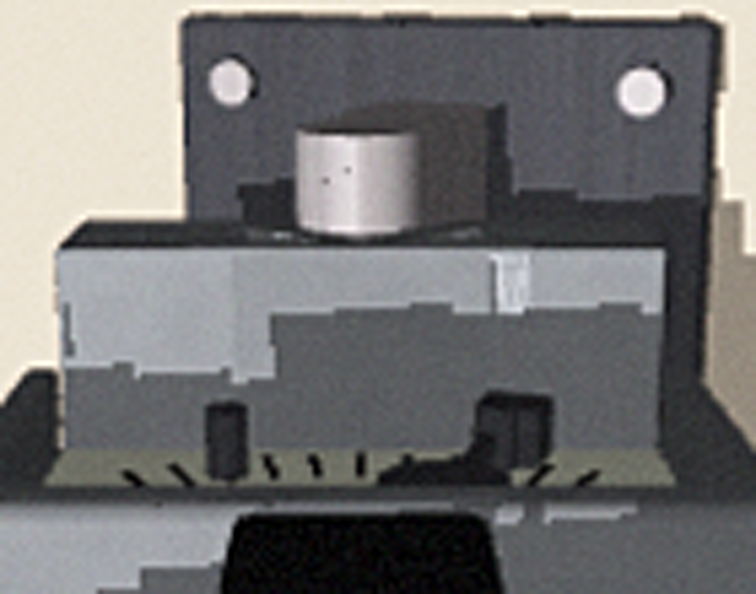

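The scene view shows the pointer (pivot (287,222), bob (279,298)) aimed just right of the tab (268,365). The wrist view shows its tip just left of the tab's centre. Both say slightly more tilt is needed, so I'll zoom in to quantify.

```bash
python3 - <<'E'
from h import *
def enh(im,g): return np.clip(255*(im/255.)**g,0,255).astype(np.uint8)
a=cv2.imread('pics/w9.png')[178:204,250:306]; b=cv2.imread('pics/w8.png')[178:204,216:272]; c=cv2.imread('pics/w6.png')[178:204,230:286]
o=[cv2.resize(enh(x,.5),None,fx=10,fy=7.4,interpolation=cv2.INTER_CUBIC) for x in (a,b,c)]
cv2.imwrite('pics/w9b.png',np.vstack(o))
a=cv2.imread('pics/s9.png')[172:204,272:304]
cv2.imwrite('pics/s9b.png',cv2.resize(a,None,fx=18,fy=18,interpolation=cv2.INTER_CUBIC))
E
```

```text
(no output)
```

View pics/w9b.png

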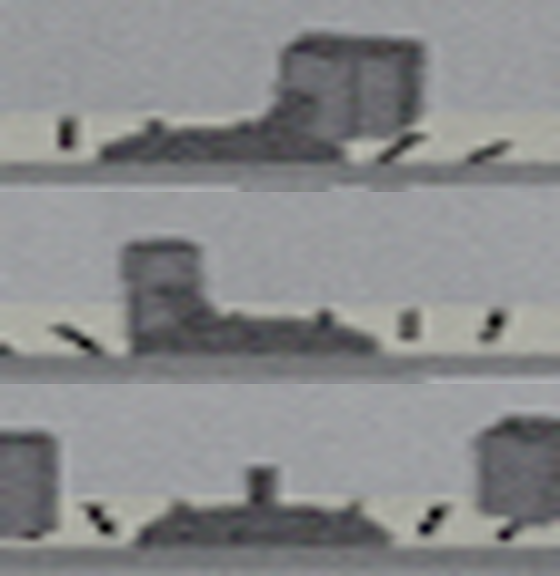

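View pics/s9b.png

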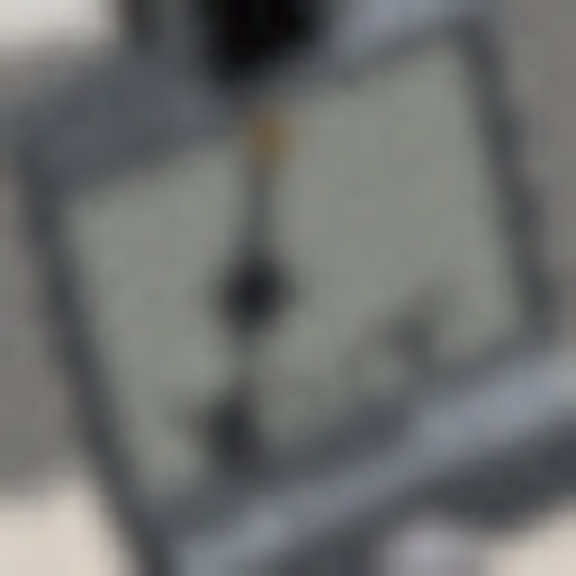

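```bash
python3 - <<'E'
from h import *
def enh(im,g): return np.clip(255*(im/255.)**g,0,255).astype(np.uint8)
o=[]
for n in ('w6','w7','w8','w9'):
    a=cv2.imread(f'pics/{n}.png')[178:204,266:306]; o.append(cv2.resize(enh(a,.45),None,fx=9.5,fy=9.5,interpolation=cv2.INTER_NEAREST))
cv2.imwrite('pics/w9c.png',np.vstack([np.hstack(o[:2]),np.hstack(o[2:])]))
E
```

```text
(no output)
```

View pics/w9c.png

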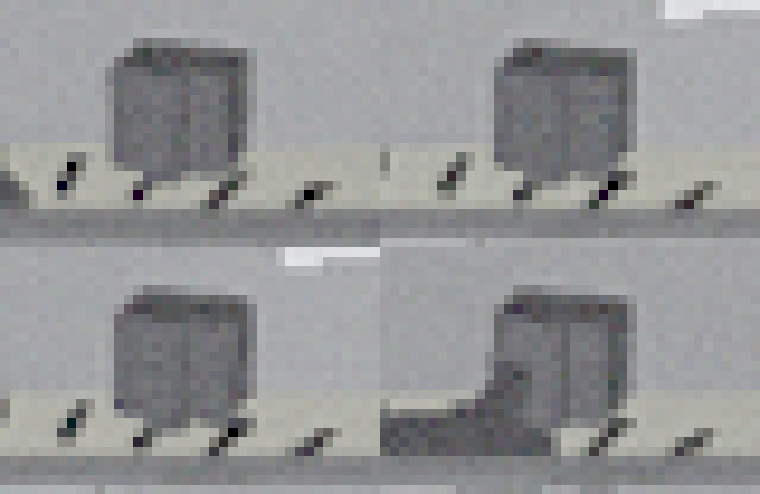

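Views disagree slightly on the tab angle: about 0.30–0.32 from the scene and about 0.345 from the wrist. I'll measure the tab–pin spacing in all the stored scene pictures, scaled by the known frame width.

```bash
python3 - <<'E'
from h import *
o=[]
for n,(r,c) in {'s0':None,'s6':None}.items() if False else {'scene0':(200,190),'s5':(135,245),'s6':(150,275),'s9':(170,268)}.items():
    a=cv2.imread(f'pics/{n}.png')[r:r+42,c:c+42]; o.append(cv2.resize(a,None,fx=7,fy=7,interpolation=cv2.INTER_LANCZOS4))
cv2.imwrite('pics/sc.png',np.vstack([np.hstack(o[:2]),np.hstack(o[2:])]))
E
```

```text
(no output)
```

View pics/sc.png

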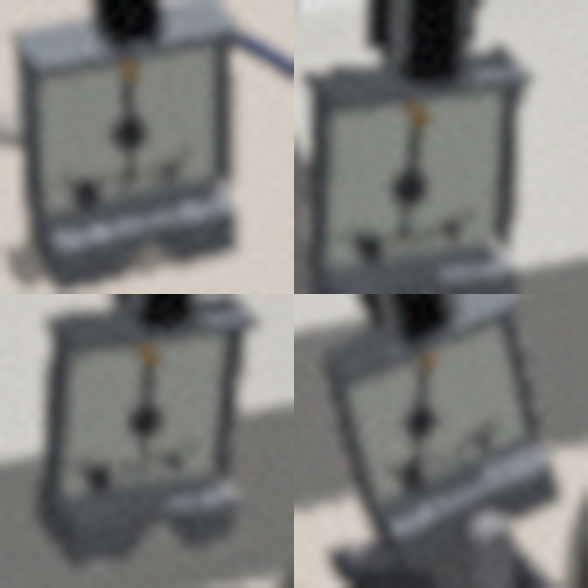

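Scaling by the 100 mm frame width gives a pin–tab spacing of about 41–42 mm, so the tab is at about 0.33–0.345. That agrees with the wrist estimate. Tilting a further 0.035 and re-checking.

Request:
arm_command --motion '[0, 0, 0.29, -0.02, 0, 0, 0, 0.005, 0.22, -0.015, 0, 0, 0, 0, 0, 0, 0, 0, 0, 0, 0, 0, 0, 0, 0, 0, 0, 0, 0, 0, 0, 0, 0, 0, 0, 0, 0, 0, 0, 0, 0, 0, 0, 0, 0, 0, 0, 0]'

```text
time_s: 17.02
tcp_pos: [0.531, -0.162, 0.1926]
tcp_rot: [[0.996, -0.027, 0.082], [-0.087, -0.327, 0.941], [0.001, -0.945, -0.328]]
force: [1.2, 1.2, 5.0]
finger_gap: 0.272
```

Request:
arm_command --motion '[0, 0, 0, 0, 0, 0, 0, 0, 0, 0, 0, 0, 0, 0, 0, 0, 0, 0, 0, 0, 0, 0, 0, 0, 0, 0, 0, 0, 0, 0, 0, 0, 0, 0, 0, 0, 0, 0, 0, 0, 0, 0, 0, 0, 0, 0, 0, 0]'

```text
time_s: 18.02
tcp_pos: [0.531, -0.1621, 0.1926]
tcp_rot: [[0.996, -0.027, 0.082], [-0.087, -0.327, 0.941], [0.001, -0.945, -0.328]]
force: [1.5, 3.2, 5.2]
finger_gap: 0.273
```

```bash
python3 - <<'E'
from h import *
s=robot.state(); R=np.array(s['tcp_rot']); print(s['time_s'],'roll',np.arctan2(R[2,2],-R[2,1]),'groove est',np.array(s['tcp_pos'])+R@[0,.1458,0],np.array(s['force']))
def enh(im,g): return np.clip(255*(im/255.)**g,0,255).astype(np.uint8)
W=[robot.get_image('wrist') for _ in range(6)]; cv2.imwrite('pics/w10.png',W[0])
w=np.mean(W,0)
o=[]
o.append(cv2.resize(enh(w[178:204,246:306],.45),None,fx=12,fy=10,interpolation=cv2.INTER_NEAREST))
a=cv2.imread('pics/w8.png')[178:204,206:266]; o.append(cv2.resize(enh(a,.45),None,fx=12,fy=10,interpolation=cv2.INTER_NEAREST))
cv2.imwrite('pics/w10a.png',np.vstack(o))
S=[robot.get_image('scene') for _ in range(6)]; sm=np.mean(S,0).astype(np.float32); np.save('s10.npy',sm)
cv2.imwrite('pics/s10a.png',cv2.resize(sm[172:204,272:304],None,fx=18,fy=18,interpolation=cv2.INTER_CUBIC))
E
```

```text
18.025 roll -0.3346205671750509 groove est [ 0.527  -0.2098  0.0549] [1.5186 3.2363 5.1515][ WARN:0@17.015] global loadsave.cpp:1063 imwrite_ Unsupported depth image for selected encoder is fallbacked to CV_8U.
```

View pics/w10a.png

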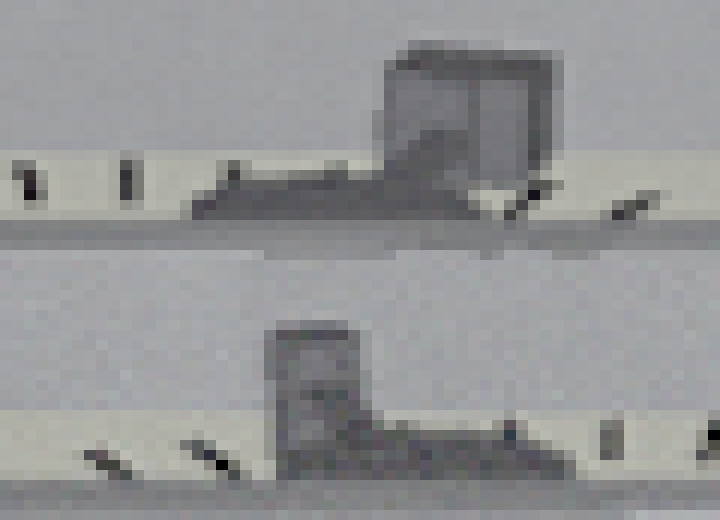

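View pics/s10a.png

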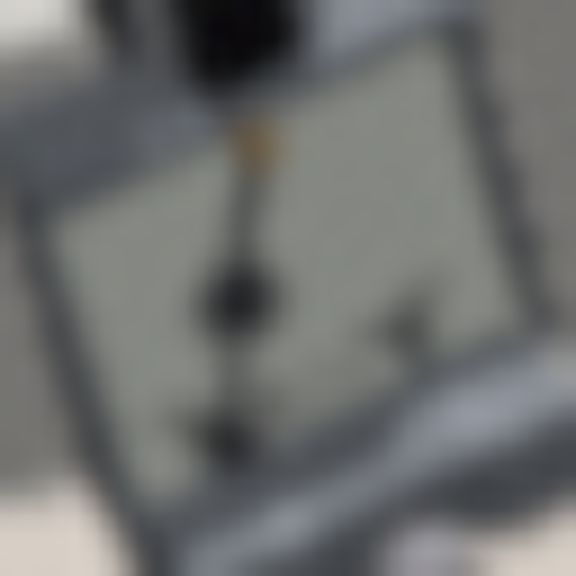

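Six-frame averages: in the wrist view the pointer tip is at about panel x 444 and the tab's inner face spans 384–528 (centre about 456), so it's nearly on. For an independent check in the scene view, I'll compare pin and tab offsets from the plumb line through the bob; the parallax cancels between the two.

```bash
python3 - <<'E'
from h import *
s=robot.state(); print(s['time_s'])
g10=np.load('s10.npy').mean(2); g8=cv2.imread('pics/s8.png').astype(float).mean(2); g9=cv2.imread('pics/s9.png').astype(float).mean(2)
# image slope of a world vertical near the dial
def slope(Pw):
    q=proj('scene',np.array([Pw,Pw-[0,0,.06]])); d=q[1]-q[0]; return d[0]/d[1],np.linalg.norm(d)/.06
print('slope',slope(np.array([.51,-.17,.13])),slope(np.array([.51,-.24,.13])))
k=slope(np.array([.51,-.2,.13]))[0]
print('px per m along gauge y', (proj('scene',[[.51,-.19,.1]])-proj('scene',[[.51,-.21,.1]]))/.02)
for n,g,c0,c1,r0,r1 in (('s8',g8,294,308,178,197),('s9',g9,279,294,178,201),('s10',g10,277,294,178,201)):
    print(n)
    for r in range(r0,r1):
        row=g[r,c0:c1]; w=np.clip(np.percentile(row,80)-8-row,0,None); 
        print(r, (w*np.arange(c0,c1)).sum()/max(w.sum(),1e-9)-k*(r-186), row.min().round(0), end=' | ')
    print()
E
```

```text
18.625
slope (np.float64(-0.07656826256447552), np.float64(249.35862379030064)) (np.float64(-0.09833632551737351), np.float64(246.6718045116888))
px per m along gauge y [[-242.6812   54.956 ]]
s8
178 300.1629466617662 85.0 | 179 300.1905560845533 86.0 | 180 300.13640798661766 88.0 | 181 300.0900702646623 90.0 | 182 300.1126904014837 90.0 | 183 299.9842214635952 75.0 | 184 300.0531589358808 57.0 | 185 300.11277039586804 41.0 | 186 300.34636997078 41.0 | 187 300.933232314159 61.0 | 188 302.5199982168241 82.0 | 189 304.1009714522809 75.0 | 190 304.58728361099026 70.0 | 191 303.945031733092 74.0 | 192 302.6684266462644 73.0 | 193 303.7041512677445 74.0 | 194 304.65658467250194 75.0 | 195 302.25171829881475 72.0 | 196 304.89978345905007 77.0 | 
s9
178 282.43456077393995 78.0 | 179 282.2307126347705 83.0 | 180 282.045501009941 83.0 | 181 282.62953892439236 91.0 | 182 284.8360701294905 92.0 | 183 285.615967433239 93.0 | 184 285.6150168531636 91.0 | 185 285.62070368898196 85.0 | 186 285.7411067193677 66.0 | 187 285.7846043259134 44.0 | 188 285.7642985037717 41.0 | 189 285.87074703881603 56.0
[... 312 characters left out ...]
678673415 79.0 | 
s10
178 281.1779582093739 79.0 | 179 281.0356873666449 85.0 | 180 280.82923786362585 85.0 | 181 280.4247316668498 83.0 | 182 281.02571291474686 91.0 | 183 283.24095167413293 91.0 | 184 284.8236688323062 91.0 | 185 284.85984678330675 89.0 | 186 284.8717898732436 75.0 | 187 285.00438828907835 52.0 | 188 285.02595509790643 40.0 | 189 285.43693273043664 46.0 | 190 286.42925870417946 72.0 | 191 286.2424001109914 94.0 | 192 284.9154119422758 101.0 | 193 285.62545688419374 96.0 | 194 286.25879434434705 84.0 | 195 285.8105639262072 62.0 | 196 285.53490708864695 48.0 | 197 285.9868980703157 56.0 | 198 285.287405760955 73.0 | 199 284.35473334875905 84.0 | 200 285.4162647182019 86.0 |
```

```bash
python3 - <<'E'
from h import *
g10=np.load('s10.npy').mean(2); g8=cv2.imread('pics/s8.png').astype(float).mean(2); g9=cv2.imread('pics/s9.png').astype(float).mean(2)
def cen(g,c,r,h,th):
    for _ in range(8):
        ci,ri=int(round(c)),int(round(r)); yy,xx=np.mgrid[ri-h:ri+h+1,ci-h:ci+h+1]; w=np.clip(th-g[yy,xx],0,None)
        c,r=(xx*w).sum()/w.sum(),(yy*w).sum()/w.sum()
    return np.array([c,r])
print(g10[193:200,278:292].round(0)); print(g8[189:195,294:306].round(0))
for th in (85,95,100):
    b8=cen(g8,300,186,2,th);p8=cen(g8,299.4,192,2,th);t8=cen(g8,290,192,3,th)
    b9=cen(g9,285.5,188,2,th);t9=cen(g9,284.5,195.5,3,th)
    b10=cen(g10,285,188,2,th);t10=cen(g10,284.5,196.2,3,th)
    f=lambda a,b,k:(b[0]-a[0])-k*(b[1]-a[1])
    print(th,b8,p8,t8,b9,t9,b10,t10,'| dev pin s8',f(b8,p8,-.0975),'tab s9',f(b9,t9,-.0785),'tab s10',f(b10,t10,-.077))
E
```

```text
[[122. 132. 132. 131. 128. 120.  97.  96. 106. 114. 120. 122. 120. 117.]
 [117. 129. 128. 121. 114. 103.  84.  86.  95. 105. 114. 116. 112. 105.]
 [106. 123. 123. 112.  96.  77.  62.  70.  88. 102. 107. 103.  95.  89.]
 [ 99. 120. 127. 120.  97.  68.  48.  55.  77.  95.  96.  88.  84.  82.]
 [ 91. 118. 131. 128. 111.  82.  56.  58.  74.  84.  88.  83.  85.  91.]
 [ 84. 109. 126. 126. 113.  91.  74.  73.  79.  84.  88.  93. 102. 112.]
 [ 87.  96. 111. 110. 101.  90.  84.  84.  90. 101. 110. 116. 120. 120.]]
[[128. 127. 129. 127. 123. 103.  97. 115. 125. 129. 129. 121.]
 [123. 122. 123. 123. 112.  99.  99. 114. 117. 123. 124. 113.]
 [113. 113. 114. 111. 102.  82.  89. 104. 111. 118. 122. 101.]
 [109. 113. 116. 107.  92.  73.  79. 103. 112. 119. 112.  90.]
 [115. 115. 113. 113. 103.  90.  91. 110. 121. 122. 107.  80.]
 [106. 107. 108. 109. 111. 104. 103. 116. 120. 117.  95.  75.]]
85 [299.9927 185.3912] [299.2857 191.873 ] [289.8598 192.2882] [285.6133 187.7666] [284.6618 196.0289] [284.8081 188.2112] [284.4708 196.3768] | dev pin s8 -0.0749877963737916 tab s9 -0.302869179077911 tab s10 0.2914730083189737
95 [299.9993 185.5439] [299.3318 191.8673] [290.0715 192.7051] [285.5774 187.8166] [284.8029 196.2347] [284.7647 188.2073] [284.6455 196.6861] | dev pin s8 -0.05101441950623131 tab s9 -0.11365725720739828 tab s10 0.5336887300490106
100 [299.9895 185.5811] [299.322 191.87 ] [290.114  192.8016] [285.5791 187.8269] [284.8458 196.3163] [284.7642 188.1972] [284.6937 196.7671] | dev pin s8 -0.05435178695939957 tab s9 -0.06686744518895615 tab s10 0.5894104624840192
```

```bash
python3 - <<'E'
from h import *
w=np.mean([robot.get_image('wrist') for _ in range(16)],0); np.save('w11.npy',w)
g=w.mean(2)
print('cols',np.arange(268,298))
np.set_printoptions(linewidth=220)
for r in range(180,202): print(r,g[r,268:298].round(0).astype(int))
g8=cv2.imread('pics/w8.png').mean(2)
print('cols',np.arange(222,246))
for r in range(184,200): print(r,g8[r,222:246].round(0).astype(int))
E
```

```text
cols [268 269 270 271 272 273 274 275 276 277 278 279 280 281 282 283 284 285
 286 287 288 289 290 291 292 293 294 295 296 297]
180 [91 94 93 92 93 91 91 92 91 91 90 91 93 94 94 94 94 93 93 93 93 95 93 95 95 94 95 96 96 96]
181 [92 92 91 92 92 93 92 92 92 91 92 93 97 99 99 98 97 97 96 95 98 97 94 94 95 95 95 96 95 95]
182 [ 92  92  93  92  91  91  91  92  90  91  94  89  59  49  55  66  71  84  83  87 105 103 102 101  99  95  96  95  93  95]
183 [92 93 92 91 92 92 92 90 91 93 91 56 23 21 22 28 30 35 34 33 41 39 42 54 72 98 95 93 95 94]
184 [ 92  91  92  93  91  92  90  90  93  88  52  21  19  19  23  22  22  20  20  20  22  18  20  25  57 100  94  94  94  93]
185 [ 92  91  91  92  94  91  91  92  94  85  35  39  38  32  25  25  24  25  26  27  21  23  25  25  55 101  93  93  94  93]
186 [ 93  93  93  91  90  92  90  91  95  87  37  46  47  45  39  40  37  28  47  46  45  40  22  23  56 100  93  92  94  93]
187 [92 93 92 94 92 91 91 92 93 88 40 47 49 48 46 48 46 33 51 49 50 44 23 29 70 99 93 93 94 93]
188 [93 92 92 90 90 92 92 93 95 87 38 46 47 48 47 48 43 34 50 50 49 45 22 30 70 99 9
[... 2594 characters left out ...]
110 114 110 108  76  30  39  38  34  29  26  29  31  70 116 114 112 116 113 112 107 109]
194 [114 112 110 110 112 111  71  30  40  47  49  30  28  18  21  41  78  44  75  97  98 101  90 101]
195 [ 93 118 111 113 117 111  77  30  46  51  43  35  17  21  26  27  23  23  31  38  37  37  36  38]
196 [ 25  63 123 120 109 108  74  32  41  34  30  27  24  18  20  23  24  28  22  25  28  24  20  24]
197 [ 25   7  52  99 112 109  73  27  20  26  24  23  30  25  29  35  28  31  22  17  27  24  29  25]
198 [108  59   0  40 101 119 105  31  21  22  26  19  26  27  21  30  25  26  23  26  26  28  24  27]
199 [109  97  53  16  65 113  97  28  24  30  36  27  30  32  29  27  31  29  33  23  26  33  34  30]
```

The wrist average over 16 frames puts the pointer tip at col 282.7. The tab's inner face spans 277.2–289.5 (centre about 283.4), so the tab is at about 0.344 (the scene gives about 0.33). I'll make a last 0.01 rad of tilt and ease off about 0.6 mm to lighten the contact from about 9 N.

Request:
arm_command --motion '[0, -0.06, 0.16, -0.01, 0, 0, 0, 0, 0, 0, 0, 0, 0, 0, 0, 0, 0, 0, 0, 0, 0, 0, 0, 0, 0, 0, 0, 0, 0, 0, 0, 0, 0, 0, 0, 0, 0, 0, 0, 0, 0, 0, 0, 0, 0, 0, 0, 0]'

```text
time_s: 20.42
tcp_pos: [0.5303, -0.1604, 0.1922]
tcp_rot: [[0.996, -0.03, 0.082], [-0.087, -0.337, 0.937], [-0.0, -0.941, -0.338]]
force: [2.8, -0.0, -0.3]
finger_gap: 0.276
```

Request:
arm_command --motion '[0, 0, 0, 0, 0, 0, 0, 0, 0, 0, 0, 0, 0, 0, 0, 0, 0, 0, 0, 0, 0, 0, 0, 0, 0, 0, 0, 0, 0, 0, 0, 0, 0, 0, 0, 0, 0, 0, 0, 0, 0, 0, 0, 0, 0, 0, 0, 0]'

```text
time_s: 21.42
tcp_pos: [0.5303, -0.1603, 0.1921]
tcp_rot: [[0.996, -0.03, 0.082], [-0.087, -0.337, 0.938], [-0.0, -0.941, -0.338]]
force: [1.7, -0.6, -0.8]
finger_gap: 0.275
```

```bash
python3 - <<'E'
from h import *
np.set_printoptions(linewidth=220)
F=[]
w=0
for i in range(14):
    w=w+robot.get_image('wrist').astype(float)/14; F.append(robot.state()['force'])
s=robot.state(); R=np.array(s['tcp_rot']); print(s['time_s'],'roll',np.arctan2(R[2,2],-R[2,1]),'groove est',np.array(s['tcp_pos'])+R@[0,.1458,0],'mean F',np.mean(F,0),R[:,0],s['finger_gap'])
g=w.mean(2)
print(np.arange(274,296))
for r in range(189,196): print(r,g[r,274:296].round(0).astype(int))
cv2.imwrite('pics/w12a.png',cv2.resize(np.clip(255*(w[100:220,190:330]/255)**.6,0,255).astype(np.uint8),None,fx=5.4,fy=4.9,interpolation=cv2.INTER_CUBIC))
S=np.mean([robot.get_image('scene') for _ in range(4)],0)
cv2.imwrite('pics/s12a.png',cv2.resize(S[130:230,230:350].astype(np.uint8),None,fx=6,fy=6,interpolation=cv2.INTER_CUBIC))
cv2.imwrite('pics/t12.png',robot.get_image('top'))
E
```

```text
22.125 roll -0.34502181261245063 groove est [ 0.5261 -0.2094  0.0549] mean F [ 1.6758 -1.4601 -1.6004] [ 0.9962 -0.0868 -0.0004] 0.270667399907321
[274 275 276 277 278 279 280 281 282 283 284 285 286 287 288 289 290 291 292 293 294 295]
189 [ 91  91  91  70  41  45  46  46  47  50  45  32  50  48  49  40  19  30  68 100  94  94]
190 [ 90  92  91  67  42  44  45  48  48  45  42  34  50  47  48  41  19  37  82 100  94  92]
191 [91 93 90 69 40 45 47 40 27 26 26 30 48 47 46 38 19 38 86 98 96 96]
192 [89 93 90 68 42 46 38 26 25 26 23 30 50 46 47 39 17 36 83 98 95 95]
193 [102 104  98  74  42  39  28  25  25  25  27  35  49  48  47  39  14  37  89 102 100  99]
194 [ 76 121 115  85  36  26  24  25  27  24  27  36  49  48  47  37  21  66 112 109 108 107]
195 [ 29  64  67  58  23  21  23  25  27  30  38  36  44  44  42  39  62 118 115 109 107 108]
```

View pics/w12a.png

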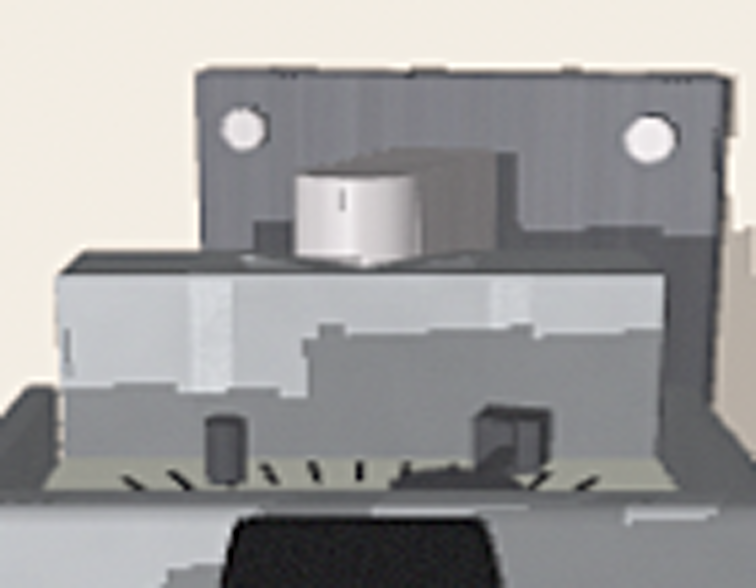

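View pics/s12a.png

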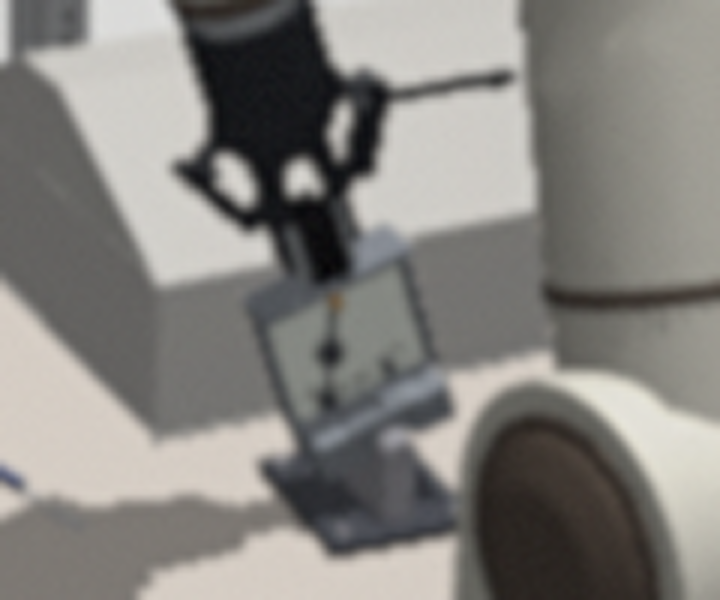

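View pics/t12.png

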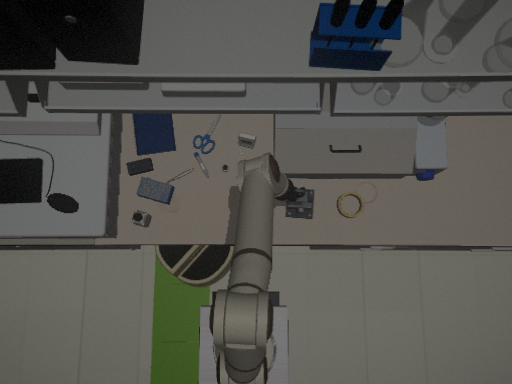

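The pointer tip now stands at the middle of the tab's inner face (col about 283.4) and the bystanders are untouched. Contact has eased to about 3 N with a slight side bias, so I'll press 0.4 mm along the gauge axis to keep both groove flanks seated.

Request:
arm_command --motion '[0, 0.04, 0, 0, 0, 0, 0, 0, 0, 0, 0, 0, 0, 0, 0, 0, 0, 0, 0, 0, 0, 0, 0, 0, 0, 0, 0, 0, 0, 0, 0, 0, 0, 0, 0, 0, 0, 0, 0, 0, 0, 0, 0, 0, 0, 0, 0, 0]'

```text
time_s: 23.38
tcp_pos: [0.5307, -0.1603, 0.1921]
tcp_rot: [[0.996, -0.029, 0.082], [-0.087, -0.337, 0.938], [0.0, -0.941, -0.338]]
force: [-0.4, 0.9, 4.9]
finger_gap: 0.273
```

Request:
arm_command --motion '[0, 0, 0, 0, 0, 0, 0, 0, 0, 0, 0, 0, 0, 0, 0, 0, 0, 0, 0, 0, 0, 0, 0, 0, 0, 0, 0, 0, 0, 0, 0, 0, 0, 0, 0, 0, 0, 0, 0, 0, 0, 0, 0, 0, 0, 0, 0, 0]'

```text
time_s: 24.38
tcp_pos: [0.5307, -0.1603, 0.1921]
tcp_rot: [[0.996, -0.029, 0.081], [-0.086, -0.337, 0.938], [0.0, -0.941, -0.338]]
force: [-0.6, 1.0, 4.9]
finger_gap: 0.276
```

```bash
python3 - <<'E'
from h import *
np.set_printoptions(linewidth=220)
F=[];w=0
for i in range(12):
    w=w+robot.get_image('wrist').astype(float)/12; F.append(robot.state()['force'])
s=robot.state(); R=np.array(s['tcp_rot']); print(s['time_s'],'roll',np.arctan2(R[2,2],-R[2,1]),'groove est',np.array(s['tcp_pos'])+R@[0,.1458,0],'mean F',np.mean(F,0),np.std(F,0),s['finger_gap'])
g=w.mean(2); print(np.arange(274,296))
for r in range(190,194): print(r,g[r,274:296].round(0).astype(int))
E
```

```text
24.975 roll -0.3449304277029102 groove est [ 0.5264 -0.2094  0.0549] mean F [-0.4586  0.9752  5.288 ] [0.5217 0.3648 0.5528] 0.27170627808844156
[274 275 276 277 278 279 280 281 282 283 284 285 286 287 288 289 290 291 292 293 294 295]
190 [91 92 91 71 41 43 47 46 35 37 36 34 47 48 48 41 18 37 87 99 94 95]
191 [89 94 91 71 42 45 44 37 27 25 25 30 46 47 46 41 16 35 86 97 94 95]
192 [88 93 85 49 44 48 36 25 24 25 23 31 50 47 48 39 15 36 84 96 94 95]
193 [112 113 103  51  42  33  25  23  26  25  26  36  49  50  47  38  11  49 112 108 106 107]
```

Contact is now about 9 N and centred on the groove. I'll ease back 0.2 mm for a light seat.

Request:
arm_command --motion '[0, -0.02, 0, 0, 0, 0, 0, 0, 0, 0, 0, 0, 0, 0, 0, 0, 0, 0, 0, 0, 0, 0, 0, 0, 0, 0, 0, 0, 0, 0, 0, 0, 0, 0, 0, 0, 0, 0, 0, 0, 0, 0, 0, 0, 0, 0, 0, 0]'

```text
time_s: 25.98
tcp_pos: [0.5306, -0.1603, 0.1921]
tcp_rot: [[0.996, -0.029, 0.082], [-0.087, -0.337, 0.938], [0.0, -0.941, -0.338]]
force: [-0.1, 0.8, 2.7]
finger_gap: 0.273
```

Request:
arm_command --motion '[0, 0, 0, 0, 0, 0, 0, 0, 0, 0, 0, 0, 0, 0, 0, 0, 0, 0, 0, 0, 0, 0, 0, 0, 0, 0, 0, 0, 0, 0, 0, 0, 0, 0, 0, 0, 0, 0, 0, 0, 0, 0, 0, 0, 0, 0, 0, 0]'

```text
time_s: 26.98
tcp_pos: [0.5306, -0.1603, 0.192]
tcp_rot: [[0.996, -0.029, 0.082], [-0.087, -0.337, 0.938], [-0.0, -0.941, -0.338]]
force: [-0.1, 0.5, 4.3]
finger_gap: 0.27
```

```bash
python3 - <<'E'
from h import *
F=[]
for i in range(6):
    im=robot.get_image('wrist'); F.append(robot.state()['force'])
s=robot.state(); R=np.array(s['tcp_rot']); print(s['time_s'],'roll',np.arctan2(R[2,2],-R[2,1]),'yaw',np.arctan2(R[1,0],R[0,0]),'groove est',np.array(s['tcp_pos'])+R@[0,.1458,0],'mean F',np.mean(F,0),s['finger_gap'])
cv2.imwrite('pics/w14.png',cv2.resize(im[100:220,190:330],None,fx=5,fy=5,interpolation=cv2.INTER_CUBIC))
E
```

```text
27.275 roll -0.3449825783461501 yaw -0.0866926377417615 groove est [ 0.5263 -0.2094  0.0548] mean F [0.3892 0.5159 4.1011] 0.27336677126969855
```

View pics/w14.png

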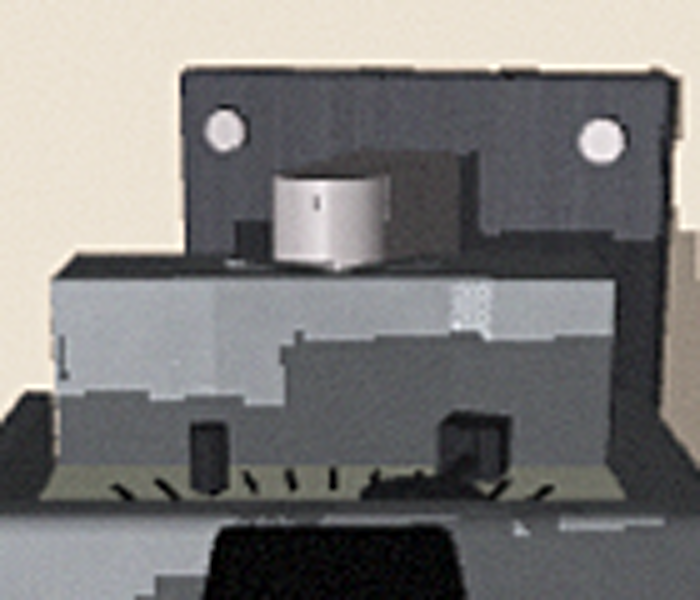

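The stud's end sits in the groove notch at (335,265) and the pointer tip rests on the tab at about (470,465). The gauge is seated with about 8 N of contact and everything is still. Handing in.

```bash
python3 - <<'E'
from bench import robot
print(robot.finish_job())
E
```

```text
the job is handed in; nothing more can be done
None
```

I picked the gauge up by its handle and seated its groove astride the stud, midway and in line. I rocked it +0.300 rad and held it about 2 s with the pointer at the round end pin, then rocked it the other way to -0.345 rad with the pointer settled on the square tab. I handed it in at about 27 s, still held by the handle and resting on the stud.

**Last checks:**
- **Seating:** the groove point was at (0.526, -0.209, 0.055), against a stud axis height of 0.055. Tool yaw was -0.087, against -0.084 measured for the stud. Along the stud, the gauge is centred within about 1–2 mm.
- **Contact:** about 8 N, including the gauge's 3.4 N weight, with side force under 1 N.
- **Bystanders:** the arm never went near the vial, the bottle or the tape roll. The last top picture, taken before the final small press and release, shows them where they started.

**Where the checks disagreed:** the tab angle came out at about 0.344 rad from the wrist view but about 0.31–0.33 from the coarser scene view. I trusted the wrist view because its reading of the pin matched the known -0.30. A thin line on the tab, which I could not explain, would put it nearer 0.36 if that line is the mark. The pointer's true offset from the tab mark could therefore be 0.01–0.03 rad, well within the tab's 10 mm width.

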